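# Deal biscuits from the gravity chute onto two saucers

### The job

Deal the four biscuits out of the sloping steel chute onto the two saucers standing on the worktop: always take the one at the foot of the chute, one at a time, giving the saucers one each before either gets its second, until each saucer has one round and one square biscuit. Lay each biscuit down gently (no dropping), flat, well inside the rim, the two of a saucer side by side and not overlapping. Leave the saucers and the glass, sugar shaker and cup standing where they are.

Things in the scene. Friction and masses are not known exactly. Their poses are not given: they have to be found in the camera images.
- chute: gravity-feed biscuit chute of sheet steel on a black base 150 x 84 mm, fixed, highest point 160 mm. Origin on the worktop under point chute_foot; z up, x level and towards its high end (the robot's left), y across. Four 40 mm biscuits lie touching in one row on its slippery 35 deg floor: from the foot round, round, square, square. When the foot one is lifted out, the rest slide down by themselves
- chute_foot (a point): point on the floor under the middle of the biscuit at the foot, 48 mm over the worktop; x up the 35 deg slope, y across, z square off the floor. Here the floor is a tongue only 26 mm wide and 3 mm thick, open at the sides, so a biscuit's sides (7 mm over at each side) can be gripped along y, tool square to the floor (tilted 35 deg). A stop lip 26 mm wide, 6 mm high stands at x = -21 mm
- chute_walls (a point): point on the floor 28 mm up-slope of chute_foot, same axes. From here up the biscuits run between side walls 22 mm high, 49 mm over their outsides, with turned-in lips over the biscuits' edges 19 to 22 mm off the floor. Lift the foot biscuit 25 mm or more along z before moving it away; the next one then reaches the foot within 0.6 s, its middle within 3 mm of chute_foot
- round_a: round pale-brown biscuit, 40 mm across, 12 mm thick, about 25 g, first in the row, at the foot at the start; origin at the middle of its underside, z out of its top face (at the start square to the chute floor)
- round_b: round pale-brown biscuit, 40 mm across, 12 mm thick, about 25 g, second in the row at the start; origin at the middle of its underside, z out of its top face (at the start square to the chute floor)
- square_a: square pale-brown biscuit, 40 x 40 mm, 12 mm thick, about 25 g, third in the row at the start; origin at the middle of its underside, x and y along its sides, z out of its top face (at the start square to the chute floor)
- square_b: square pale-brown biscuit, 40 x 40 mm, 12 mm thick, about 25 g, fourth in the row, uppermost at the start; origin at the middle of its underside, x and y along its sides, z out of its top face (at the start square to the chute floor)
- saucer_near: white saucer, 142 mm across, rim 12 mm high, loose; biscuits rest on it 6 mm over the worktop; origin at the centre of its underside, z up. One saucer lies beside the chute (y > 0.19), the other (y < 0.02) close in front of the espresso machine (solid from x = 0.577 back and y = 0.115 to the right, front 0.125 m high: turn the gripper's wide side along world y there). Which is which varies
- saucer_far: white saucer, 142 mm across, rim 12 mm high, loose; biscuits rest on it 6 mm over the worktop; origin at the centre of its underside, z up. One saucer lies beside the chute (y > 0.19), the other (y < 0.02) close in front of the espresso machine (solid from x = 0.577 back and y = 0.115 to the right, front 0.125 m high: turn the gripper's wide side along world y there). Which is which varies
- shot_glass: clear shot glass, 49 mm across, 62 mm high, bystander behind the work; origin at the middle of its underside
- sugar: sugar shaker, 44 mm across, 90 mm high, bystander behind the work; origin at the middle of its underside
- cup: white cup standing upside down, 74 mm across its mouth, 100 mm with the handle, 55 mm high, bystander behind the work; origin on the worktop under it
Things that resemble listed ones, but are neither listed nor needed, are in the scene too. Leave any green look-alike of the square_b alone.

How it is judged:
By the outcome, as a careful person would: the job done as asked, in the order asked, and still so for the second after the job is handed in, with the robot touching nothing.
It also fails if it takes over 72 s, if anything falls off the work surface, if the arm or the gripper's body presses on something with over 40 N, if the wrist force passes 120 N, or if a joint passes its speed limit or range.

### The arm

A 7-joint arm with a two-finger parallel gripper is mounted at the origin on a cart in front of the work surface, level with it; the furniture and walls round the work are solid. World frame = base frame: x ahead of the robot, y to its left, z up, the work surface at z = 0. Lengths are in m, angles in rad, forces in N, time in s.
With the tool pointing down it reaches from about 0.35 to 0.9 m from the base axis. Payload 7.2 kg.
Tool frame: the origin (TCP) lies on the centre line of the jaws, within the pads' length; the fingertips stand env.tcp_to_tips ahead of it and the grasp point (between the pads) lies 5 mm behind it (env.tcp_to_tips is the distance from the TCP to the fingertips, in m); z points along the fingers, y is the line along which they close (so a half turn about z gives the same grasp; the last joint's range is limited). The gripper opens to 85 mm and grips with 20 to 120 N. Pads are 22 mm wide; open, the fingers measure 114 mm over their backs; the gripper's body (76 mm by 85 mm) begins 54 mm behind the grasp point. The pads swing forward as they close: fully open they stand 13 mm farther back than shut.
Start: joints at [-1.269, 0.411, -0.013, 1.596, 0.006, 1.134, -0.082], TCP at [0.226, 0.583, 0.245] pointing down, gripper open.
Joint ranges: [-2.95, 2.95], [-0.29, 1.99], [-1.47, 1.44], [0.14, 2.54], [-1.03, 4.17], [0.13, 1.85], [-2.86, 2.86]. Speed limits (rad/s): [2.39, 2.39, 3.01, 3.01, 3.14, 3.14, 3.14].

### API

Orientations are given as a 3x3 rotation matrix whose columns are the frame's x, y, z axes.
In Python, from rig import sense, read_camera, job, env gives the robot as it stands.
- The arm moves only by the tool servo_tool, never from a script. Its argument "steps" is a list that holds one entry, the list of rows, each a list of 7 numbers: the turn, a rotation vector about the world's x, y, z scaled (see below), then the shift along the world's x, y, z scaled (see below), then the opening, from 0 (shut) to 1 (fully open). In form: [[[rx, ry, rz, x, y, z, claw], ...]]. A call has exactly 10 rows; each row is the pose to reach, as a shift and turn from the pose commanded when the call began; what a row does not reach only later rows make up. The controller multiplies each number of a shift by 12 cm and each number of a turn by 0.5 rad. A row lasts 1/12 s, in which the tool goes at most 41.7 mm and 7.16 degrees, less where a joint would pass 70% of its speed; a pose out of reach is approached as far as the arm can. A call with a number of a shift or a turn outside -1 to 1 is refused whole. A call with a gripper value outside its range is refused whole. The fingers move at their own pace and stop on an object; "force" is the grip in N (left out, the last holds). Time passes only in rows, so rows that repeat a pose let the fingers close, or fill a call up. It gives the time, the measured TCP pose, the force, the opening and the grip force at its end, in the units of the state.
- sense(): the state, without advancing time (a new reading comes with each control period).
- read_camera(name): name is "side" or "top" or "wrist"; returns a dict with "pixels" (420x560x3 uint8, red, green, blue), "vertical_fov" (degrees; the focal length in pixels is half the picture's height over the tangent of half this angle, whatever the lens; pixels are square), "cx", "cy" (the principal point, pixels), "origin" and "attitude" of the camera in the world; the wrist camera has in their place "T_tool_cam" (4x4, takes a point from camera to tool coordinates, whose origin is the TCP and whose axes are the flange's). Camera axes: x right, y down, z forward; pixel columns grow to the right and rows downward; lengths in m; the calibration is good to about 2 mm. A picture is of the moment at which its call begins: read the wrist's pose just before it. There is no depth.
- job.hand_in(): hands the job in; it is judged then, once.
The state is a dict: "clock": time; "qpos": joint angles; "qd": joint speeds; "tau": joint torques, N m; "eef_pos": TCP position; "ee_rot": TCP orientation; "contact_force": force on the tool from outside, world axes, zero at the start; "ft_torque": the same for the moment, N m; "width": opening from 0.0 (shut) to 1.0 (fully open); "grasp_force": force on a finger pad.
Only numpy, scipy, OpenCV 4.12 (cv2) and the standard library are available. Lean on these libraries where they do the work, as an engineer would, in place of code of your own. Each camera call takes 0.05 s, during which the arm holds its last target. There are 200 camera calls.

## Working session

There is one attempt and no reset: what is moved stays moved. The work goes in short steps, Python scripts to look and compute and a tool call to move; the robot and the scene stay as the last step left them, time stands still between calls to the robot, and variables do not carry over. Pictures are saved under pics/ and viewed, at most 10 in all, crops included, and the job is handed in when it is done.

Besides the shell and the picture viewer there is one more tool, called after "Emit:" in YAML: its name, and indented under it one key for each argument. servo_tool: Moves the arm, as the interface text tells. Shifts and turns lie within -1 to 1; 1 stands for 12 cm of shift or 0.5 rad of turn. Its arguments: {"type":"object","properties":{"steps":{"type":"array","items":{"type":"array","items":{"type":"array","items":{"type":"number"}}}},"force":{"type":"number"}},"required":["steps"]}

```bash
ls; mkdir -p pics; cat > h.py <<'E'
import numpy as np, cv2
from rig import sense, read_camera, job, env
def grab(n,f=None):
    s=sense(); c=read_camera(n)
    if f: cv2.imwrite(f'pics/{f}.png',c['pixels'][:,:,::-1])
    c['f']=c['pixels'].shape[0]/2/np.tan(np.radians(c['vertical_fov'])/2)
    if 'T_tool_cam' in c:
        T=np.eye(4);T[:3,:3]=s['ee_rot'];T[:3,3]=s['eef_pos'];T=T@c['T_tool_cam']
        c['origin']=T[:3,3];c['attitude']=T[:3,:3]
    return c
def ray(c,u,v):
    d=np.array(c['attitude'])@np.array([(u-c['cx'])/c['f'],(v-c['cy'])/c['f'],1]); return np.array(c['origin']),d/np.linalg.norm(d)
def onz(c,u,v,z):
    o,d=ray(c,u,v); return o+d*(z-o[2])/d[2]
def tri(rs):
    A=np.zeros((3,3));b=np.zeros(3)
    for o,d in rs:
        P=np.eye(3)-np.outer(d,d);A+=P;b+=P@o
    x=np.linalg.solve(A,b); return x,[np.linalg.norm((np.eye(3)-np.outer(d,d))@(x-o)) for o,d in rs]
def proj(c,p):
    q=np.array(c['attitude']).T@(np.array(p)-c['origin']); return q[0]/q[2]*c['f']+c['cx'],q[1]/q[2]*c['f']+c['cy']
E
python3 - <<'E'
from h import *
np.set_printoptions(precision=4,suppress=True)
print(env.tcp_to_tips); s=sense(); print(s['eef_pos'],s['ee_rot'],s['width'],s['clock'])
ims=[]
for n in('side','top','wrist'):
    c=grab(n,n+'0'); print(n,c['f'],c['origin'],np.array(c['attitude']))
E
```

```text
pics
0.014
[0.2258 0.5823 0.2445] [[-0.9324  0.3614 -0.0004]
 [ 0.3614  0.9324 -0.0016]
 [-0.0002 -0.0016 -1.    ]] 1.0043880589566179 0.0
side 490.5909212334979 [-0.3261  0.838   0.5885] [[-0.52   -0.3449  0.7814]
 [-0.8542  0.2055 -0.4777]
 [ 0.0042 -0.9159 -0.4015]]
top 496.38384062962314 [0.5416 0.2438 1.2539] [[ 0.0028 -0.9975  0.0712]
 [-0.9995 -0.0007  0.0302]
 [-0.0301 -0.0713 -0.997 ]]
wrist 355.37240966203933 [0.1514 0.6102 0.3731] [[ 0.3616  0.887   0.2871]
 [ 0.9323 -0.3434 -0.1133]
 [-0.0019  0.3087 -0.9512]]
```

View pics/side0.png

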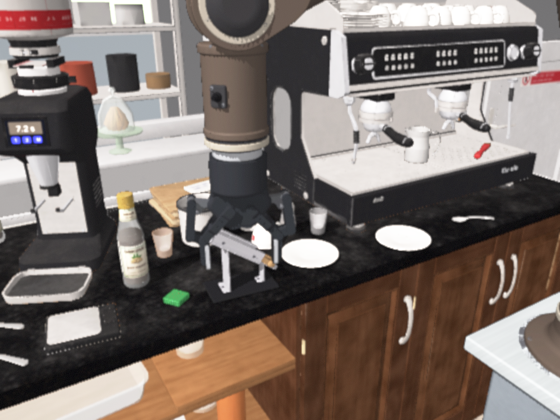

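View pics/top0.png

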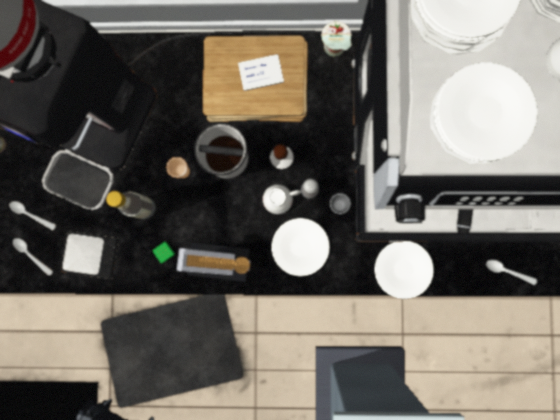

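The side view shows the chute with its foot near (268,262) and the saucers at (310,253) and (403,237). In the top view the chute's foot is near (243,265), the saucers are at (300,247) and (404,270), and the green look-alike is at (163,252).

```bash
python3 - <<'E'
from h import *
np.set_printoptions(precision=4,suppress=True)
s=sense()
def white(c,u,v,r):
    im=c['pixels'].astype(int); m=((im.min(2)>170)).astype(np.uint8)
    n,l,st,ce=cv2.connectedComponentsWithStats(m); k=l[v,u]; print('area',st[k])
    cs,_=cv2.findContours((l==k).astype(np.uint8),cv2.RETR_EXTERNAL,cv2.CHAIN_APPROX_NONE)
    return cv2.fitEllipse(cv2.convexHull(max(cs,key=len)))
t=grab('top');sd=grab('side')
for a,b in(((300,247),(310,253)),((404,270),(403,237))):
    e=white(t,*a,0);g=white(sd,*b,0);print(e,g)
    print(tri([ray(t,*e[0]),ray(sd,*g[0])]),onz(t,*e[0],.012),onz(sd,*g[0],.012))
print('tcp proj',proj(t,s['eef_pos']),proj(sd,s['eef_pos']))
for p in((178,258),(250,263),(243,265)): print(onz(t,*p,.06))
print(tri([ray(t,243,265),ray(sd,268,262)]))
cv2.imwrite('pics/t1.png',np.hstack([cv2.resize(t['pixels'][230:290,150:260],None,fx=4,fy=4,interpolation=2),cv2.resize(sd['pixels'][210:310,195:285],None,fx=3.4,fy=2.4,interpolation=2)])[:,:,::-1]) if 0 else None
a=cv2.resize(t['pixels'][225:295,155:275],None,fx=5,fy=5,interpolation=2);b=cv2.resize(sd['pixels'][215:305,190:310],None,fx=5,fy=2.5,interpolation=2)
cv2.imwrite('pics/t1.png',np.vstack([a,b])[:,:,::-1])
E
```

```text
area [ 272  218   57   58 2558]
area [ 282  239   57   29 1313]
((300.06475830078125, 246.64500427246094), (56.720664978027344, 57.00792694091797), 147.7974090576172) ((309.2926940917969, 252.85386657714844), (28.620298385620117, 57.95940399169922), 91.02037048339844)
(array([0.5612, 0.2423, 0.0085]), [np.float64(0.0011944190126259733), np.float64(0.0011944190126261863)]) [0.5619 0.2433 0.012 ] [0.5552 0.2449 0.012 ]
area [ 375  241   58   61 2640]
area [ 376  225   55   26 1096]
((403.61968994140625, 269.71112060546875), (57.16337966918945, 58.70707702636719), 159.80665588378906) ((402.7658996582031, 237.44056701660156), (24.79062843322754, 55.76247787475586), 96.32710266113281)
(array([ 0.5046, -0.0143,  0.0091]), [np.float64(0.0011498227376705824), np.float64(0.0011498227376705594)]) [ 0.5055 -0.0128  0.012 ] [ 0.5    -0.0112  0.012 ]
tcp proj (np.float64(130.55347838916543), np.float64(412.41975013167706)) (np.float64(240.82597371324394), np.float64(262.33910449573887))
[0.533  0.5379 0.06  ]
[0.5216 0.3635 0.06  ]
[0.5167 0.3803 0.06  ]
(array([0.5163, 0.3818, 0.0452]), [np.float64(0.0002549155037279384), np.float64(0.00025491550372792096)])
```

View pics/t1.png

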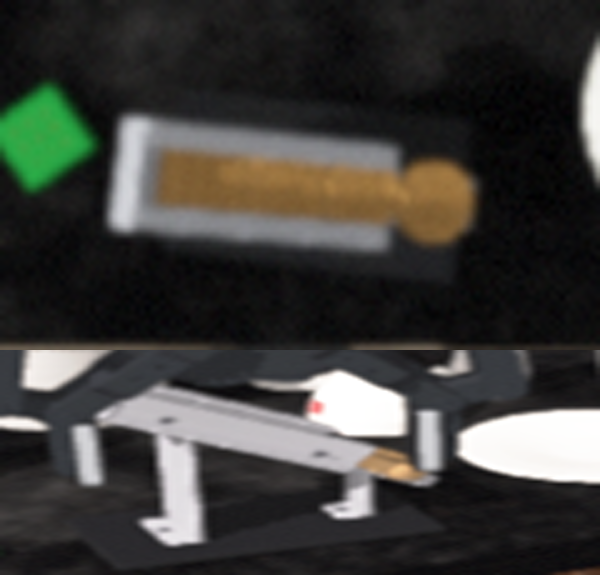

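The crop shows the foot biscuit at top-view pixel (242,265), and the chute's raised end bar with its middle near (182,260). I'll work out a viewing pose above the foot, tilted square to the floor.

```bash
cat >> h.py <<'E'
from scipy.spatial.transform import Rotation as Ro
np.set_printoptions(precision=4,suppress=True)
def chuteR(yaw,tilt=np.radians(35)):
    h=np.array([np.cos(yaw),np.sin(yaw),0]);ez=np.array([0,0,1.])
    u=np.cos(tilt)*h+np.sin(tilt)*ez;n=-np.sin(tilt)*h+np.cos(tilt)*ez
    return np.column_stack([u,np.cross(-n,u),-n])   # tool axes
def plan(way,p0=None,R0=None):
    """way: list of (pos,R); prints the scaled end row (turn, shift) of each leg"""
    s=sense();p=s['eef_pos'] if p0 is None else p0;R=s['ee_rot'] if R0 is None else R0
    p=np.array(p);R=np.array(R)
    for q,Q in way:
        q=np.array(q)
        rv=Ro.from_matrix(np.array(Q)@R.T).as_rotvec()/.5;sh=(q-p)/.12
        print(rv.round(3),sh.round(3),'!' if max(abs(np.r_[rv,sh]))>1 else '');p,R=q,np.array(Q)
def legs(p0,R0,p1,R1,n):
    rv=Ro.from_matrix(R1@R0.T).as_rotvec()
    return [(p0+(p1-p0)*k/n,Ro.from_rotvec(rv*k/n).as_matrix()@R0) for k in range(1,n+1)]
E
python3 - <<'E'
from h import *
t=grab('top')
a=onz(t,242,265,.058);b=onz(t,181.5,259.5,.157);d=b-a;yaw=np.arctan2(d[1],d[0]);print(a,b,np.degrees(yaw))
R=chuteR(yaw);foot=a+R[:,2]*.012;print(foot)
s=sense();tgt=foot-R[:,2]*.09;print(tgt)
plan(legs(s['eef_pos'],s['ee_rot'],tgt,R,4))
E
```

```text
[0.5167 0.3829 0.058 ] [0.5304 0.5061 0.157 ] 83.62948440897253
[0.5174 0.3898 0.0482]
[0.5117 0.3385 0.1219]
[ 0.281  0.17  -0.634] [ 0.596 -0.509 -0.256] 
[ 0.281  0.17  -0.634] [ 0.596 -0.509 -0.256] 
[ 0.281  0.17  -0.634] [ 0.596 -0.509 -0.256] 
[ 0.281  0.17  -0.634] [ 0.596 -0.509 -0.256]
```

Emit:
servo_tool:
  steps:
    - [[0.03,0.02,-0.06,0.06,-0.05,-0.02,1],[0.06,0.03,-0.13,0.12,-0.1,-0.04,1],[0.08,0.05,-0.19,0.18,-0.15,-0.06,1],[0.11,0.07,-0.25,0.24,-0.2,-0.08,1],[0.14,0.085,-0.32,0.3,-0.25,-0.1,1],[0.17,0.1,-0.38,0.36,-0.3,-0.12,1],[0.2,0.12,-0.44,0.42,-0.36,-0.14,1],[0.22,0.14,-0.51,0.48,-0.41,-0.16,1],[0.25,0.15,-0.57,0.54,-0.46,-0.18,1],[0.28,0.17,-0.634,0.6,-0.51,-0.2,1]]

```text
clock: 1.13
eef_pos: [0.2986, 0.521, 0.2211]
ee_rot: [[-0.766, 0.639, -0.061], [0.626, 0.765, 0.152], [0.144, 0.078, -0.986]]
contact_force: [0.2, 0.1, -0.1]
width: 1.004
grasp_force: 0.0
```

Emit:
servo_tool:
  steps:
    - [[0.03,0.02,-0.06,0.06,-0.05,-0.02,1],[0.06,0.03,-0.13,0.12,-0.1,-0.04,1],[0.08,0.05,-0.19,0.18,-0.15,-0.06,1],[0.11,0.07,-0.25,0.24,-0.2,-0.08,1],[0.14,0.085,-0.32,0.3,-0.25,-0.1,1],[0.17,0.1,-0.38,0.36,-0.3,-0.12,1],[0.2,0.12,-0.44,0.42,-0.36,-0.14,1],[0.22,0.14,-0.51,0.48,-0.41,-0.16,1],[0.25,0.15,-0.57,0.54,-0.46,-0.18,1],[0.28,0.17,-0.634,0.6,-0.51,-0.2,1]]

```text
clock: 1.97
eef_pos: [0.3705, 0.4599, 0.1971]
ee_rot: [[-0.519, 0.852, -0.07], [0.8, 0.513, 0.31], [0.3, 0.105, -0.948]]
contact_force: [0.5, -0.5, -0.1]
width: 0.998
grasp_force: 0.0
```

Emit:
servo_tool:
  steps:
    - [[0.03,0.02,-0.06,0.06,-0.05,-0.02,1],[0.06,0.03,-0.13,0.12,-0.1,-0.04,1],[0.08,0.05,-0.19,0.18,-0.15,-0.06,1],[0.11,0.07,-0.25,0.24,-0.2,-0.08,1],[0.14,0.085,-0.32,0.3,-0.25,-0.1,1],[0.17,0.1,-0.38,0.36,-0.3,-0.12,1],[0.2,0.12,-0.44,0.42,-0.36,-0.14,1],[0.22,0.14,-0.51,0.48,-0.41,-0.16,1],[0.25,0.15,-0.57,0.54,-0.46,-0.18,1],[0.28,0.17,-0.634,0.6,-0.51,-0.2,1]]

```text
clock: 2.8
eef_pos: [0.4426, 0.3986, 0.1731]
ee_rot: [[-0.22, 0.975, -0.027], [0.866, 0.208, 0.455], [0.45, 0.077, -0.89]]
contact_force: [-0.0, 0.3, 0.2]
width: 1.001
grasp_force: 0.0
```

```bash
python3 - <<'E'
from h import *
s=sense();print(s['eef_pos'],s['clock'],s['qpos'])
yaw=np.radians(83.6);R=chuteR(yaw)
plan([([.5117,.3385,.1219],R)])
c=grab('wrist','w1')
E
```

```text
[0.4426 0.3986 0.1731] 2.8 [-0.6357  0.3516  0.0542  1.9825 -0.7087  0.6834  0.173 ]
[ 0.279  0.169 -0.631] [ 0.576 -0.501 -0.427]
```

View pics/w1.png

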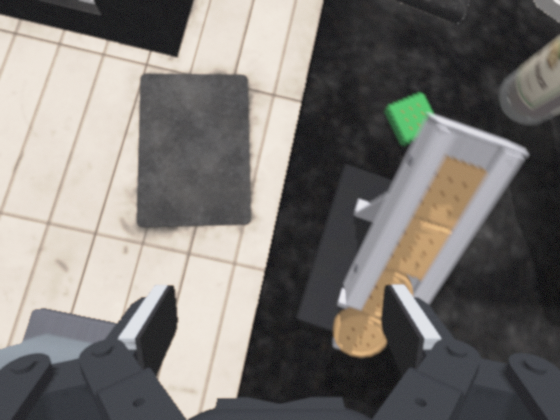

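The wrist view shows the chute running from upper right (480,140) down to the foot biscuit at (360,330). I can see the pads at (150,315) and (415,315), and the green one at (410,118). Next I'll finish the last leg.

Emit:
servo_tool:
  steps:
    - [[0.03,0.02,-0.06,0.06,-0.05,-0.04,1],[0.06,0.03,-0.13,0.12,-0.1,-0.08,1],[0.08,0.05,-0.19,0.18,-0.15,-0.12,1],[0.11,0.07,-0.25,0.23,-0.2,-0.16,1],[0.14,0.085,-0.32,0.29,-0.25,-0.2,1],[0.17,0.1,-0.38,0.35,-0.3,-0.24,0.9],[0.2,0.12,-0.44,0.41,-0.36,-0.28,0.8],[0.22,0.14,-0.51,0.47,-0.41,-0.32,0.75],[0.25,0.15,-0.57,0.53,-0.46,-0.37,0.75],[0.28,0.17,-0.631,0.576,-0.5,-0.427,0.75]]

```text
clock: 3.68
eef_pos: [0.5118, 0.339, 0.122]
ee_rot: [[0.09, 0.994, 0.064], [0.814, -0.11, 0.57], [0.574, 0.0, -0.819]]
contact_force: [0.2, -0.2, -1.3]
width: 0.752
grasp_force: 0.0
```

```bash
python3 - <<'E'
from h import *
s=sense();print(s['eef_pos'],s['clock'],s['ee_rot'],s['width'])
c=grab('wrist','w2');cv2.imwrite
np.save('c1.npy',c,allow_pickle=True)
E
```

```text
[0.5118 0.339  0.122 ] 3.6833 [[ 0.0901  0.9939  0.0637]
 [ 0.8141 -0.1103  0.5702]
 [ 0.5737  0.0005 -0.8191]] 0.7523321742677926
```

View pics/w2.png

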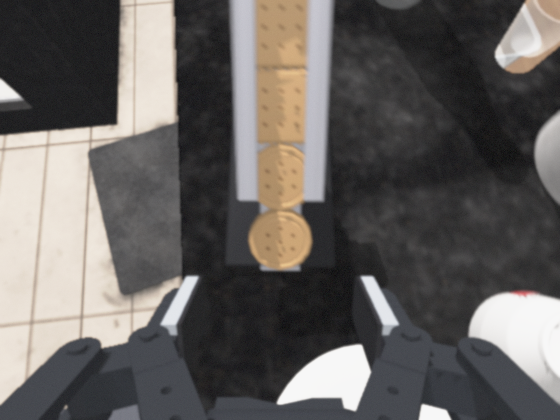

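The biscuits' row is centred between the jaws. The foot biscuit is at (280,240), the tongue's lip is at (280,267), and the wall openings are at v≈200. Now I'll measure the biscuit and the chute's direction.

```bash
python3 - <<'E'
from h import *
c=np.load('c1.npy',allow_pickle=True).item()
def mask(im):
    h=cv2.cvtColor(im,cv2.COLOR_RGB2HSV); return ((h[...,0]>8)&(h[...,0]<24)&(h[...,1]>85)&(h[...,2]>90)).astype(np.uint8)
m=mask(c['pixels']); m[:, :230]=0;m[:,330:]=0
foot=m.copy();foot[:212]=0;foot[285:]=0
cs,_=cv2.findContours(foot,cv2.RETR_EXTERNAL,cv2.CHAIN_APPROX_NONE);k=max(cs,key=cv2.contourArea).reshape(-1,2)
k=k[k[:,1]>222]
e=cv2.fitEllipse(k);print(e)
# top view
t=grab('top');mt=mask(t['pixels']);mt[:,:236]=0;mt[:,260:]=0;mt[:250]=0;mt[280:]=0
ct=max(cv2.findContours(mt,cv2.RETR_EXTERNAL,cv2.CHAIN_APPROX_NONE)[0],key=cv2.contourArea).reshape(-1,2);print(cv2.boundingRect(ct))
et=cv2.fitEllipse(ct[ct[:,0]>236]);print(et)
x,err=tri([ray(c,*e[0]),ray(t,*et[0])]);print('tri top-face centre',x,err)
# wrist view 1
im=cv2.imread('pics/w1.png')[:,:,::-1].copy();m1=mask(im)
R1=np.array([[-0.22,0.975,-0.027],[0.866,0.208,0.455],[0.45,0.077,-0.89]]);U,_,V=np.linalg.svd(R1);R1=U@V
T=np.eye(4);T[:3,:3]=R1;T[:3,3]=[.4426,.3986,.1731];T=T@c['T_tool_cam'];c1=dict(c,origin=T[:3,3],attitude=T[:3,:3])
m1[:308]=0;m1[365:]=0;m1[:,:325]=0;m1[:,395:]=0
k1=max(cv2.findContours(m1,cv2.RETR_EXTERNAL,cv2.CHAIN_APPROX_NONE)[0],key=cv2.contourArea).reshape(-1,2)
k1=k1[(k1[:,1]>312)&(k1[:,0]<382)];e1=cv2.fitEllipse(k1);print(e1)
x,err=tri([ray(c,*e[0]),ray(c1,*e1[0])]);print('tri w1',x,err)
x,err=tri([ray(c,*e[0]),ray(c1,*e1[0]),ray(t,*et[0])]);print('tri3',x,err)
R=sense()['ee_rot'];p=sense()['eef_pos'];print('in tool',R.T@(x-p))
print('size depth',c['f']*.04/np.mean(e[1]))
for r in range(10,200,30):
    row=np.where(m[r])[0];print(r,row.min(),row.max(),(row.min()+row.max())/2)
# saucer arcs edge wise
E
```

```text
((280.19952392578125, 239.37249755859375), (56.75362014770508, 63.17988204956055), 90.6723403930664)
(236, 257, 14, 17)
((241.5436553955078, 264.77532958984375), (15.045977592468262, 16.214889526367188), 16.186742782592773)
tri top-face centre [0.517  0.3868 0.0337] [np.float64(0.0003115945016441251), np.float64(0.00031159450164420957)]
((359.1202697753906, 331.04913330078125), (49.86119079589844, 54.66694259643555), 137.22933959960938)
tri w1 [0.5168 0.3824 0.0513] [np.float64(1.862109927629464e-05), np.float64(1.8621099276079595e-05)]
tri3 [0.5168 0.3832 0.0516] [np.float64(0.0008419535139418198), np.float64(0.0007590495251817567), np.float64(0.001585374294877974)]
in tool [-0.0015 -0.0001  0.0832]
size depth 0.2370462985913816
10 258 304 281.0
40 258 304 281.0
70 260 303 281.5
100 259 303 281.0
130 259 302 280.5
160 260 301 280.5
190 260 301 280.5
```

```bash
python3 - <<'E'
from h import *
c=np.load('c1.npy',allow_pickle=True).item();s=sense();R=s['ee_rot'];p=s['eef_pos']
o,d=ray(c,280.2,239.4)
for t in (.2,.21,.22,.225,.23,.235,.24):
    x=o+d*t;print(t,x,R.T@(x-p),'depth',(np.array(c['attitude']).T@(x-o))[2])
print(c['T_tool_cam'])
# lip edge and fingertip pixels
print('tips expected px', [proj(c,p+R@np.array([0,y,.014-k])) for y in(-.032,.032) for k in(0,.005,.01)])
E
```

```text
0.2 [0.516  0.3759 0.0784] [ 0.0078 -0.0002  0.057 ] depth 0.1996477141099729
0.21 [0.5162 0.3782 0.0687] [ 0.0041 -0.0001  0.0663] depth 0.2096300998154715
0.22 [0.5165 0.3806 0.059 ] [ 0.0005 -0.0001  0.0757] depth 0.21961248552097015
0.225 [0.5167 0.3817 0.0541] [-0.0013 -0.0001  0.0803] depth 0.22460367837371947
0.23 [0.5168 0.3829 0.0493] [-0.0031 -0.      0.085 ] depth 0.22959487122646882
0.235 [0.517  0.3841 0.0444] [-0.005  -0.      0.0896] depth 0.23458606407921812
0.24 [0.5171 0.3852 0.0396] [-0.0068  0.      0.0943] depth 0.23957725693196744
[[-0.0005 -0.951  -0.3092  0.0784]
 [ 1.     -0.0004 -0.0003 -0.0004]
 [ 0.0002 -0.3092  0.951  -0.1292]
 [ 0.      0.      0.      1.    ]]
tips expected px [(np.float64(210.1888230867974), np.float64(289.7897823059622)), (np.float64(208.09314334544086), np.float64(295.4633334909815)), (np.float64(205.86589038929807), np.float64(301.49308765584357)), (np.float64(351.3630372059614), np.float64(290.1145277771782)), (np.float64(353.56309620354614), np.float64(295.7952418182592)), (np.float64(355.9012134588868), np.float64(301.83243242846123))]
```

Emit:
servo_tool:
  steps:
    - [[0,0,0,0,0,0,0.6],[0,0,0,0,0,0,0.5],[0,0,0,0,0,0,0.47],[0,0,0,0,0,0,0.47],[0,0,0,0,0,0,0.47],[0,0,0,0,0,0,0.47],[0,0,0,0,0,0,0.47],[0,0,0,0,0,0,0.47],[0,0,0,0,0,0,0.47],[0,0,0,0,0,0,0.47]]

```text
clock: 4.62
eef_pos: [0.511, 0.3391, 0.1221]
ee_rot: [[0.089, 0.994, 0.062], [0.815, -0.109, 0.57], [0.573, -0.0, -0.819]]
contact_force: [0.3, -0.2, -0.4]
width: 0.472
grasp_force: 0.0
```

```bash
python3 - <<'E'
from h import *
c=grab('wrist');s=sense();print(s['width'])
a=cv2.imread('pics/w2.png')[250:370,130:430];b=c['pixels'][250:370,130:430,::-1]
cv2.imwrite('pics/w3.png',cv2.resize(np.vstack([a,b]),None,fx=2.5,fy=2.5,interpolation=cv2.INTER_CUBIC))
for w in(.04,.064):
  for z in (.014,.009,.004,-.001,-.006): print(w,z,[np.round(proj(c,s['eef_pos']+s['ee_rot']@np.array([x,-w/2,z]))) for x in(.011,-.011)])
E
```

```text
0.473074364731135
0.04 0.014 [array([235., 263.]), array([237., 307.])]
0.04 0.009 [array([234., 268.]), array([236., 313.])]
0.04 0.004 [array([232., 274.]), array([234., 319.])]
0.04 -0.001 [array([231., 279.]), array([233., 326.])]
0.04 -0.006 [array([229., 285.]), array([231., 334.])]
0.064 0.014 [array([208., 263.]), array([211., 307.])]
0.064 0.009 [array([206., 268.]), array([209., 313.])]
0.064 0.004 [array([203., 274.]), array([207., 319.])]
0.064 -0.001 [array([201., 279.]), array([204., 326.])]
0.064 -0.006 [array([198., 285.]), array([202., 334.])]
```

View pics/w3.png

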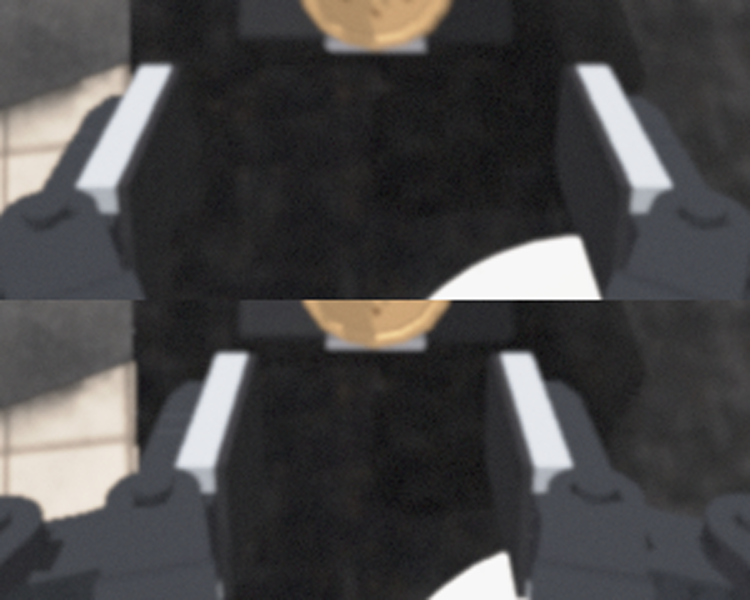

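The pads' tip corners are at (199,276) with the opening at 0.75 and (229,271) at 0.47. So with the pads 40 mm apart, the tips stand about 6 mm ahead of the TCP. Now I'll go down, grip and lift.

Emit:
servo_tool:
  steps:
    - [[0,0,0,0,0,0,0.7],[0,0,0,0,0.04,-0.06,0.7],[0,0,0,0.01,0.08,-0.12,0.7],[0,0,0,0.02,0.13,-0.2,0.7],[0,0,0,0.025,0.19,-0.29,0.7],[0,0,0,0.03,0.25,-0.38,0.7],[0,0,0,0.035,0.3,-0.46,0.7],[0,0,0,0.04,0.34,-0.52,0.7],[0,0,0,0.043,0.36,-0.55,0.7],[0,0,0,0.043,0.367,-0.563,0.7]]
  force: 25

```text
clock: 5.5
eef_pos: [0.516, 0.3833, 0.0539]
ee_rot: [[0.09, 0.994, 0.061], [0.815, -0.109, 0.57], [0.573, -0.001, -0.819]]
contact_force: [-0.5, 0.8, 0.6]
width: 0.699
grasp_force: 0.0
```

Emit:
servo_tool:
  steps:
    - [[0,0,0,0,0,0,0.6],[0,0,0,0,0,0,0.5],[0,0,0,0,0,0,0.4],[0,0,0,0,0,0,0.3],[0,0,0,0,0,0,0.3],[0,0,0,0,0,0,0.3],[0,0,0,0,0,0,0.3],[0,0,0,0,0,0,0.3],[0,0,0,0,0,0,0.3],[0,0,0,0,0,0,0.3]]

```text
clock: 6.33
eef_pos: [0.5166, 0.3829, 0.055]
ee_rot: [[0.089, 0.994, 0.063], [0.814, -0.109, 0.57], [0.573, 0.001, -0.819]]
contact_force: [-1.2, -4.1, 5.5]
width: 0.454
grasp_force: 25.5
```

```bash
python3 - <<'E'
from h import *
c=grab('wrist');cv2.imwrite('pics/w4.png',c['pixels'][180:400,100:460,::-1].repeat(2,0).repeat(2,1))
E
```

```text
(no output)
```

View pics/w4.png

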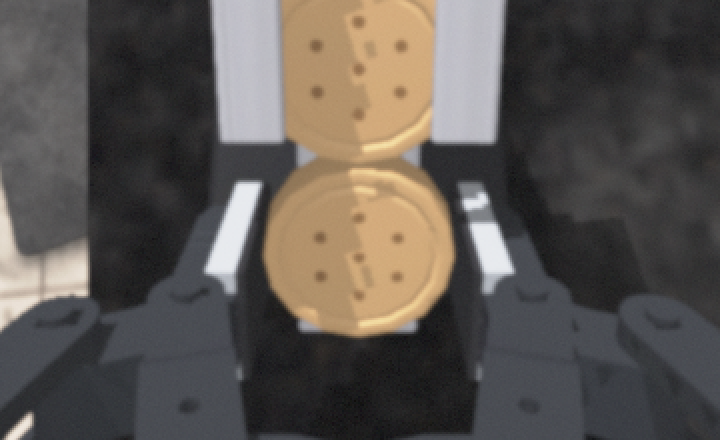

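The biscuit is held centrally (pads at 0.454, 25 N), with the next one resting against it. I'll lift it along the floor normal and plan the way to the near saucer.

Emit:
servo_tool:
  steps:
    - [[0,0,0,0,-0.01,0.015,0.3],[0,0,0,0,-0.02,0.03,0.3],[0,0,0,-0.005,-0.05,0.07,0.3],[0,0,0,-0.01,-0.09,0.13,0.3],[0,0,0,-0.015,-0.13,0.18,0.3],[0,0,0,-0.02,-0.17,0.24,0.3],[0,0,0,-0.02,-0.2,0.28,0.3],[0,0,0,-0.02,-0.21,0.3,0.3],[0,0,0,-0.02,-0.21,0.3,0.3],[0,0,0,-0.02,-0.21,0.3,0.3]]

```text
clock: 7.22
eef_pos: [0.5139, 0.358, 0.0908]
ee_rot: [[0.089, 0.994, 0.063], [0.814, -0.109, 0.57], [0.573, 0.0, -0.819]]
contact_force: [0.1, 0.3, -0.2]
width: 0.451
grasp_force: 25.3
```

```bash
cat >> h.py <<'E'
Y=np.radians(83.6);RC=chuteR(Y);RD=chuteR(Y,0.);RM=chuteR(np.pi,0.)
FOOT=np.array([.5169,.3830,.0544]);N=-RC[:,2];PRE=FOOT+.044*N
S1=np.array([.560,.2435,0]);S2=np.array([.504,-.0135,0]);H=np.array([np.cos(Y),np.sin(Y),0])
Z=np.array([0,0,1.])
E
python3 - <<'E'
from h import *
s=sense();print(s['eef_pos'],s['width'],s['grasp_force'],s['contact_force'],PRE)
A=S1+.023*H+.06*Z
w=legs(PRE,RC,A,RD,2);plan(w,PRE,RC)
plan([(S1+.023*H+.0155*Z,RD)],A,RD)
E
```

```text
[0.5139 0.358  0.0908] 0.4512820752730433 25.26050090789795 [ 0.1377  0.3291 -0.1967] [0.5141 0.3579 0.0904]
[-0.607  0.068  0.   ] [ 0.202 -0.382 -0.127] 
[-0.607  0.068  0.   ] [ 0.202 -0.382 -0.127] 
[0. 0. 0.] [ 0.     0.    -0.371]
```

Emit:
servo_tool:
  steps:
    - [[-0.06,0.007,0,0.02,-0.04,0,0.3],[-0.12,0.014,0,0.04,-0.08,0,0.3],[-0.18,0.02,0,0.06,-0.115,0,0.3],[-0.24,0.027,0,0.08,-0.15,0,0.3],[-0.3,0.034,0,0.1,-0.19,0,0.3],[-0.365,0.04,0,0.12,-0.23,0,0.3],[-0.425,0.048,0,0.14,-0.27,0,0.3],[-0.485,0.055,0,0.16,-0.305,0,0.3],[-0.545,0.06,0,0.18,-0.345,0,0.3],[-0.607,0.068,0,0.202,-0.382,0,0.3]]

```text
clock: 8.05
eef_pos: [0.5376, 0.3122, 0.09]
ee_rot: [[0.104, 0.994, 0.031], [0.949, -0.108, 0.297], [0.298, -0.002, -0.954]]
contact_force: [0.0, -0.1, -0.9]
width: 0.455
grasp_force: 25.2
```

Emit:
servo_tool:
  steps:
    - [[-0.06,0.007,0,0.02,-0.04,-0.02,0.3],[-0.12,0.014,0,0.04,-0.08,-0.05,0.3],[-0.18,0.02,0,0.06,-0.115,-0.07,0.3],[-0.24,0.027,0,0.08,-0.15,-0.1,0.3],[-0.3,0.034,0,0.1,-0.19,-0.13,0.3],[-0.365,0.04,0,0.12,-0.23,-0.16,0.3],[-0.425,0.048,0,0.14,-0.27,-0.19,0.3],[-0.485,0.055,0,0.16,-0.305,-0.22,0.3],[-0.545,0.06,0,0.18,-0.345,-0.24,0.3],[-0.607,0.068,0,0.202,-0.382,-0.253,0.3]]

```text
clock: 8.88
eef_pos: [0.5621, 0.2658, 0.0596]
ee_rot: [[0.109, 0.994, -0.003], [0.994, -0.109, -0.003], [-0.003, -0.002, -1.0]]
contact_force: [-0.4, -0.1, -0.3]
width: 0.453
grasp_force: 25.2
```

Emit:
servo_tool:
  steps:
    - [[0,0,0,0,0,-0.05,0.3],[0,0,0,0,0,-0.1,0.3],[0,0,0,0,0,-0.15,0.3],[0,0,0,0,0,-0.2,0.3],[0,0,0,0,0,-0.24,0.3],[0,0,0,0,0,-0.28,0.3],[0,0,0,0,0,-0.31,0.3],[0,0,0,0,0,-0.33,0.3],[0,0,0,0,0,-0.34,0.3],[0,0,0,0,0,-0.34,0.3]]

```text
clock: 9.72
eef_pos: [0.5623, 0.2662, 0.0195]
ee_rot: [[0.109, 0.994, -0.002], [0.994, -0.109, -0.0], [-0.0, -0.002, -1.0]]
contact_force: [-1.0, -0.3, 0.3]
width: 0.454
grasp_force: 25.5
```

```bash
python3 - <<'E'
from h import *
s=sense();print(s['eef_pos'],s['ee_rot'],s['width'],s['grasp_force'],s['contact_force'],s['clock'])
c=grab('wrist','w5')
c=grab('side')
cv2.imwrite('pics/w5.png',np.vstack([cv2.imread('pics/w5.png'),cv2.resize(c['pixels'][200:290,240:360,::-1],(560,420//2))])[30:])
E
```

```text
[0.5623 0.2662 0.0195] [[ 0.1094  0.994  -0.0017]
 [ 0.994  -0.1094 -0.0001]
 [-0.0003 -0.0016 -1.    ]] 0.45409685064066985 25.473421812057495 [-1.0482 -0.2996  0.3296] 9.7167
```

View pics/w5.png

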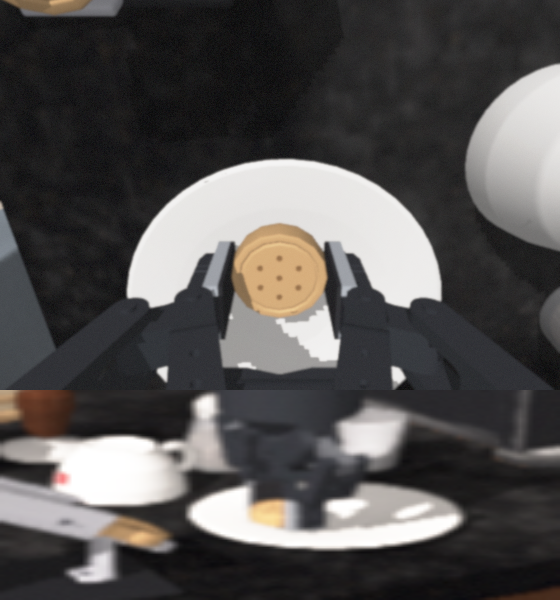

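The biscuit hangs level over the saucer, centred at (280,270) in the wrist picture, and the next biscuit has slid to the foot. I'll lower it by feel.

Emit:
servo_tool:
  steps:
    - [[0,0,0,0,0,-0.005,0.3],[0,0,0,0,0,-0.01,0.3],[0,0,0,0,0,-0.015,0.3],[0,0,0,0,0,-0.02,0.3],[0,0,0,0,0,-0.025,0.3],[0,0,0,0,0,-0.03,0.3],[0,0,0,0,0,-0.033,0.3],[0,0,0,0,0,-0.036,0.3],[0,0,0,0,0,-0.036,0.3],[0,0,0,0,0,-0.036,0.3]]

```text
clock: 10.65
eef_pos: [0.5626, 0.2664, 0.0191]
ee_rot: [[0.109, 0.994, -0.001], [0.994, -0.109, 0.002], [0.002, -0.001, -1.0]]
contact_force: [-11.4, -5.9, 36.2]
width: 0.459
grasp_force: 45.2
```

Emit:
servo_tool:
  steps:
    - [[0,0,0,0,0,0.015,0.3],[0,0,0,0,0,0.028,0.3],[0,0,0,0,0,0.03,0.3],[0,0,0,0,0,0.03,0.3],[0,0,0,0,0,0.03,0.3],[0,0,0,0,0,0.03,0.3],[0,0,0,0,0,0.03,0.3],[0,0,0,0,0,0.03,0.3],[0,0,0,0,0,0.03,0.3],[0,0,0,0,0,0.03,0.3]]

```text
clock: 11.48
eef_pos: [0.5627, 0.2666, 0.0192]
ee_rot: [[0.109, 0.994, -0.001], [0.994, -0.109, 0.0], [0.0, -0.001, -1.0]]
contact_force: [-2.3, -1.0, 8.6]
width: 0.452
grasp_force: 30.5
```

```bash
python3 - <<'E'
from h import *
s=sense();print(s['eef_pos'],s['ee_rot'],s['width'],s['grasp_force'],s['contact_force'],s['clock'])
c=grab('wrist');np.save('c2.npy',c,allow_pickle=True);im=c['pixels'];h=cv2.cvtColor(im,cv2.COLOR_RGB2HSV)
m=((h[...,0]>8)&(h[...,0]<24)&(h[...,1]>60)&(h[...,2]>90)).astype(np.uint8);m[:200]=0;m[:,:200]=0;m[:,360:]=0
k=max(cv2.findContours(m,cv2.RETR_EXTERNAL,cv2.CHAIN_APPROX_NONE)[0],key=cv2.contourArea);print(cv2.boundingRect(k))
for z in(.006,.008,.010,.012,.014):  # px of bottom-of-picture edge and sides of biscuit top face at depth z
    t=z-.012;print(z,[np.round(proj(c,s['eef_pos']+s['ee_rot']@np.array(q))) for q in([-.02,0,t],[0,.02,t],[0,-.02,t],[.02,0,z])])
E
```

```text
[0.5627 0.2666 0.0192] [[ 0.1091  0.994  -0.001 ]
 [ 0.994  -0.1091  0.0003]
 [ 0.0002 -0.0011 -1.    ]] 0.4522751256519944 30.545181157649495 [-2.3235 -0.9948  8.5895] 11.4833
(232, 254, 96, 94)
0.006 [array([280., 352.]), array([331., 310.]), array([230., 310.]), array([280., 252.])]
0.008 [array([280., 349.]), array([330., 308.]), array([231., 308.]), array([280., 250.])]
0.01 [array([280., 346.]), array([330., 305.]), array([231., 305.]), array([280., 248.])]
0.012 [array([280., 343.]), array([329., 302.]), array([232., 302.]), array([280., 246.])]
0.014 [array([280., 340.]), array([328., 300.]), array([233., 300.]), array([280., 244.])]
```

The held biscuit spans u 232–328 and v 254–348. That puts it about 2.8 mm to the tool's −x side, with its underside about 12–13 mm ahead of the TCP. So it is resting on the saucer, and the next grasps should go 3 mm deeper and 2.5 mm further down-slope. Now I'll release and return.

Emit:
servo_tool:
  steps:
    - [[0,0,0,0,0,0.003,0.3],[0,0,0,0,0,0.004,0.45],[0,0,0,0,0,0.004,0.5],[0,0,0,0,0,0.004,0.55],[0,0,0,0,0,0.004,0.62],[0,0,0,0,0,0.004,0.62],[0,0,0,0,0,0.03,0.62],[0,0,0,0,0,0.1,0.62],[0,0,0,0,0,0.2,0.62],[0,0,0,0,0,0.3,0.62]]

```text
clock: 12.37
eef_pos: [0.5624, 0.2662, 0.0559]
ee_rot: [[0.109, 0.994, -0.002], [0.994, -0.109, -0.0], [-0.0, -0.002, -1.0]]
contact_force: [0.5, 0.1, 0.1]
width: 0.62
grasp_force: 0.0
```

```bash
cat >> h.py <<'E'
FOOT=FOOT-.0025*RC[:,0]+.003*RC[:,2];PRE=FOOT+.045*N
E
python3 - <<'E'
from h import *
s=sense();print(s['eef_pos'],s['ee_rot'],s['width'],s['clock'],FOOT,PRE)
p=np.array([.5627,.2666,.055])
plan(legs(p,RD,PRE,RC,2),p,RD)
plan([(FOOT,RC)],PRE,RC)
B=S2+np.array([.020,0,.07])
print('to S2');plan(legs(PRE,RC,B,RM,4),PRE,RC)
c=grab('wrist');np.save('c3.npy',c,allow_pickle=True);im=c['pixels'];h=cv2.cvtColor(im,cv2.COLOR_RGB2HSV)
m=((h[...,0]>8)&(h[...,0]<24)&(h[...,1]>60)&(h[...,2]>90)).astype(np.uint8);m[:180]=0;m[:,:200]=0;m[:,360:]=0
k=max(cv2.findContours(m,cv2.RETR_EXTERNAL,cv2.CHAIN_APPROX_NONE)[0],key=cv2.contourArea);r=cv2.boundingRect(k);print(r)
print(onz(c,r[0]+r[2]/2,r[1]+r[3],.018)+.02*H)
E
```

```text
[0.5624 0.2662 0.0559] [[ 0.1093  0.994  -0.0015]
 [ 0.994  -0.1093 -0.0003]
 [-0.0004 -0.0015 -1.    ]] 0.6203342719910481 12.3667 [0.5169 0.3827 0.0505] [0.514  0.357  0.0874]
[ 0.607 -0.068 -0.   ] [-0.203  0.377  0.135] 
[ 0.607 -0.068  0.   ] [-0.203  0.377  0.135] 
[0. 0. 0.] [ 0.024  0.214 -0.307] 
to S2
[-0.256 -0.229  0.812] [ 0.021 -0.772 -0.036] 
[-0.256 -0.229  0.812] [ 0.021 -0.772 -0.036] 
[-0.256 -0.229  0.812] [ 0.021 -0.772 -0.036] 
[-0.256 -0.229  0.812] [ 0.021 -0.772 -0.036] 
(242, 224, 76, 75)
[0.5622 0.2652 0.018 ]
```

Emit:
servo_tool:
  steps:
    - [[0.06,-0.007,0,-0.02,0.04,0.02,0.7],[0.12,-0.014,0,-0.04,0.08,0.04,0.7],[0.18,-0.02,0,-0.06,0.115,0.06,0.7],[0.24,-0.027,0,-0.08,0.15,0.08,0.7],[0.3,-0.034,0,-0.1,0.19,0.1,0.7],[0.365,-0.04,0,-0.12,0.23,0.13,0.7],[0.425,-0.048,0,-0.14,0.27,0.15,0.7],[0.485,-0.055,0,-0.16,0.3,0.17,0.7],[0.545,-0.06,0,-0.18,0.34,0.2,0.7],[0.607,-0.068,0,-0.203,0.377,0.22,0.7]]

```text
clock: 13.25
eef_pos: [0.5377, 0.3115, 0.0814]
ee_rot: [[0.105, 0.994, 0.033], [0.947, -0.11, 0.301], [0.303, -0.001, -0.953]]
contact_force: [-0.4, -0.5, 0.6]
width: 0.696
grasp_force: 0.0
```

Emit:
servo_tool:
  steps:
    - [[0.06,-0.007,0,-0.02,0.04,0.005,0.7],[0.12,-0.014,0,-0.04,0.08,0.01,0.7],[0.18,-0.02,0,-0.06,0.115,0.015,0.7],[0.24,-0.027,0,-0.08,0.15,0.02,0.7],[0.3,-0.034,0,-0.1,0.19,0.025,0.7],[0.365,-0.04,0,-0.12,0.23,0.03,0.7],[0.425,-0.048,0,-0.14,0.27,0.035,0.7],[0.485,-0.055,0,-0.16,0.3,0.04,0.7],[0.545,-0.06,0,-0.18,0.34,0.045,0.7],[0.607,-0.068,0,-0.203,0.377,0.05,0.7]]

```text
clock: 14.08
eef_pos: [0.5136, 0.3564, 0.0873]
ee_rot: [[0.09, 0.994, 0.064], [0.813, -0.11, 0.571], [0.575, 0.001, -0.818]]
contact_force: [0.3, 0.0, -0.3]
width: 0.7
grasp_force: 0.0
```

```bash
python3 - <<'E'
from h import *
s=sense();print(s['eef_pos'],s['ee_rot'],s['width'],s['clock'])
plan([(FOOT,RC)])
c=grab('wrist');np.save('c4.npy',c,allow_pickle=True);im=c['pixels'];h=cv2.cvtColor(im,cv2.COLOR_RGB2HSV)
m=((h[...,0]>8)&(h[...,0]<24)&(h[...,1]>60)&(h[...,2]>90)).astype(np.uint8);m[:,:200]=0;m[:,360:]=0
k=max(cv2.findContours(m,cv2.RETR_EXTERNAL,cv2.CHAIN_APPROX_NONE)[0],key=cv2.contourArea);r=cv2.boundingRect(k);print(r)
q=FOOT-.0095*N*1  # expected underside centre
for dx in(-.02,0,.02): print(np.round(proj(c,FOOT-N*.0095+N*.012+RC[:,0]*dx)),np.round(proj(c,FOOT+N*.0025+RC[:,1]*dx)))
for v in range(170,300,10):
    w=np.where(m[v])[0]; print(v,(w.min(),w.max()) if len(w) else '',end=' ')
E
```

```text
[0.5136 0.3564 0.0873] [[ 0.0897  0.9939  0.0638]
 [ 0.8135 -0.1101  0.5711]
 [ 0.5746  0.0007 -0.8184]] 0.6998143225854099 14.0833
[-0.002  0.002 -0.003] [ 0.028  0.219 -0.307] 
(237, 43, 83, 249)
[281. 291.] [243. 258.]
[281. 258.] [281. 258.]
[281. 222.] [319. 258.]
170 (np.int64(250), np.int64(306)) 180 (np.int64(250), np.int64(306)) 190 (np.int64(251), np.int64(305)) 200 (np.int64(251), np.int64(305)) 210 (np.int64(238), np.int64(319)) 220 (np.int64(244), np.int64(314)) 230 (np.int64(248), np.int64(308)) 240 (np.int64(242), np.int64(313)) 250 (np.int64(240), np.int64(315)) 260 (np.int64(240), np.int64(316)) 270 (np.int64(243), np.int64(313)) 280 (np.int64(251), np.int64(306)) 290 (np.int64(273), np.int64(283))
```

The second biscuit lies where predicted (bottom edge v≈292, predicted 291). I'll grip it, lift it and take it towards the far saucer.

Emit:
servo_tool:
  steps:
    - [[0,0,0,0,0.01,-0.015,0.7],[0,0,0,0,0.03,-0.04,0.7],[0,0,0,0.01,0.06,-0.085,0.7],[0,0,0,0.015,0.1,-0.14,0.7],[0,0,0,0.02,0.14,-0.2,0.7],[0,0,0,0.022,0.18,-0.25,0.7],[0,0,0,0.025,0.2,-0.28,0.7],[0,0,0,0.026,0.21,-0.3,0.7],[0,0,0,0.026,0.216,-0.307,0.7],[0,0,0,0.026,0.216,-0.307,0.7]]

```text
clock: 14.97
eef_pos: [0.5165, 0.3828, 0.0499]
ee_rot: [[0.089, 0.994, 0.062], [0.815, -0.109, 0.57], [0.573, -0.001, -0.819]]
contact_force: [-0.2, 0.3, 0.4]
width: 0.699
grasp_force: 0.0
```

Emit:
servo_tool:
  steps:
    - [[0,0,0,0,0,0,0.6],[0,0,0,0,0,0,0.5],[0,0,0,0,0,0,0.4],[0,0,0,0,0,0,0.3],[0,0,0,0,0,0,0.3],[0,0,0,0,0,0,0.3],[0,0,0,0,0,0,0.3],[0,0,0,0,0,0,0.3],[0,0,0,0,0,0,0.3],[0,0,0,0,0,0,0.3]]

```text
clock: 15.8
eef_pos: [0.5169, 0.3825, 0.0505]
ee_rot: [[0.089, 0.994, 0.063], [0.814, -0.109, 0.57], [0.573, 0.0, -0.819]]
contact_force: [-1.9, -3.7, 6.5]
width: 0.456
grasp_force: 25.1
```

Emit:
servo_tool:
  steps:
    - [[0,0,0,0,-0.01,0.015,0.3],[0,0,0,0,-0.02,0.03,0.3],[0,0,0,-0.005,-0.05,0.07,0.3],[0,0,0,-0.01,-0.09,0.13,0.3],[0,0,0,-0.015,-0.13,0.19,0.3],[0,0,0,-0.02,-0.17,0.24,0.3],[0,0,0,-0.022,-0.2,0.28,0.3],[0,0,0,-0.024,-0.21,0.3,0.3],[0,0,0,-0.024,-0.214,0.307,0.3],[0,0,0,-0.024,-0.214,0.307,0.3]]

```text
clock: 16.63
eef_pos: [0.514, 0.357, 0.0874]
ee_rot: [[0.089, 0.994, 0.063], [0.814, -0.109, 0.57], [0.573, 0.001, -0.819]]
contact_force: [0.2, 0.3, -1.4]
width: 0.455
grasp_force: 25.2
```

```bash
python3 - <<'E'
from h import *
s=sense();print(s['eef_pos'],s['width'],s['grasp_force'],s['clock'],s['qpos'])
c=grab('wrist');im=c['pixels'];h=cv2.cvtColor(im,cv2.COLOR_RGB2HSV)
m=((h[...,0]>8)&(h[...,0]<24)&(h[...,1]>60)&(h[...,2]>90)).astype(np.uint8)
for v in range(190,360,10):
    w=np.where(m[v,200:360])[0]+200; print(v,(int(w.min()),int(w.max())) if len(w) else '',end=' ')
E
```

```text
[0.514  0.357  0.0874] 0.4547863982229698 25.19905775785446 16.6333 [-0.1516  0.5606 -0.3393  2.0141 -0.9312  0.4315  0.3059]
190 (251, 306) 200 (251, 306) 210 (250, 307) 220 (240, 316) 230 (238, 318) 240 (238, 318) 250 (239, 318) 260 (239, 317) 270 (239, 319) 280 (233, 325) 290 (231, 326) 300 (230, 328) 310 (231, 328) 320 (233, 325) 330 (240, 318) 340 (252, 306) 350
```

Emit:
servo_tool:
  steps:
    - [[-0.026,-0.023,0.08,-0.02,-0.08,0.01,0.3],[-0.05,-0.046,0.16,-0.03,-0.15,0.02,0.3],[-0.077,-0.07,0.24,-0.05,-0.23,0.03,0.3],[-0.1,-0.09,0.32,-0.07,-0.31,0.04,0.3],[-0.128,-0.115,0.41,-0.085,-0.39,0.05,0.3],[-0.154,-0.137,0.49,-0.1,-0.46,0.06,0.3],[-0.18,-0.16,0.57,-0.12,-0.54,0.07,0.3],[-0.205,-0.183,0.65,-0.14,-0.62,0.08,0.3],[-0.23,-0.206,0.73,-0.15,-0.695,0.09,0.3],[-0.256,-0.229,0.812,-0.17,-0.772,0.1,0.3]]

```text
clock: 17.52
eef_pos: [0.4932, 0.2641, 0.0987]
ee_rot: [[-0.313, 0.948, -0.052], [0.835, 0.301, 0.46], [0.452, 0.1, -0.886]]
contact_force: [-0.4, 0.2, -0.6]
width: 0.453
grasp_force: 25.2
```

Emit:
servo_tool:
  steps:
    - [[-0.026,-0.023,0.08,-0.02,-0.08,0,0.3],[-0.05,-0.046,0.16,-0.03,-0.15,0,0.3],[-0.077,-0.07,0.24,-0.05,-0.23,0,0.3],[-0.1,-0.09,0.32,-0.07,-0.31,0,0.3],[-0.128,-0.115,0.41,-0.085,-0.39,0,0.3],[-0.154,-0.137,0.49,-0.1,-0.46,0,0.3],[-0.18,-0.16,0.57,-0.12,-0.54,0,0.3],[-0.205,-0.183,0.65,-0.14,-0.62,0,0.3],[-0.23,-0.206,0.73,-0.15,-0.695,0,0.3],[-0.256,-0.229,0.812,-0.17,-0.772,0,0.3]]

```text
clock: 18.35
eef_pos: [0.4728, 0.1716, 0.0987]
ee_rot: [[-0.67, 0.735, -0.105], [0.681, 0.664, 0.309], [0.297, 0.136, -0.945]]
contact_force: [0.4, 0.3, -0.1]
width: 0.451
grasp_force: 25.2
```

Emit:
servo_tool:
  steps:
    - [[-0.026,-0.023,0.08,0,-0.08,0,0.3],[-0.05,-0.046,0.16,0.01,-0.15,0,0.3],[-0.077,-0.07,0.24,0.02,-0.23,0,0.3],[-0.1,-0.09,0.32,0.03,-0.31,0,0.3],[-0.128,-0.115,0.41,0.04,-0.39,0,0.3],[-0.154,-0.137,0.49,0.05,-0.46,0,0.3],[-0.18,-0.16,0.57,0.06,-0.54,0,0.3],[-0.205,-0.183,0.65,0.07,-0.62,0,0.3],[-0.23,-0.206,0.73,0.08,-0.695,0,0.3],[-0.256,-0.229,0.812,0.083,-0.772,0,0.3]]

```text
clock: 19.18
eef_pos: [0.4829, 0.0791, 0.0986]
ee_rot: [[-0.914, 0.396, -0.086], [0.382, 0.913, 0.145], [0.136, 0.1, -0.986]]
contact_force: [-0.2, -0.3, -0.2]
width: 0.455
grasp_force: 25.2
```

```bash
python3 - <<'E'
from h import *
s=sense();print(s['eef_pos'],s['width'],s['grasp_force'],s['clock'],s['qpos'])
plan([(S2+np.array([.02,0,.06]),RM)])
E
```

```text
[0.4829 0.0791 0.0986] 0.45482693202857954 25.18488496541977 19.1833 [ 0.0038  0.4232 -0.1967  2.0042 -0.1107  0.784   1.0708]
[-0.252 -0.229  0.803] [ 0.342 -0.771 -0.322]
```

Now the last leg, then down to z ≈ 0.021, keeping clear of contact.

Emit:
servo_tool:
  steps:
    - [[-0.026,-0.023,0.08,0.03,-0.08,-0.03,0.3],[-0.05,-0.046,0.16,0.06,-0.15,-0.06,0.3],[-0.077,-0.07,0.24,0.1,-0.23,-0.09,0.3],[-0.1,-0.09,0.32,0.13,-0.31,-0.12,0.3],[-0.128,-0.115,0.41,0.17,-0.39,-0.16,0.3],[-0.154,-0.137,0.49,0.2,-0.46,-0.19,0.3],[-0.18,-0.16,0.57,0.24,-0.54,-0.22,0.3],[-0.205,-0.183,0.65,0.27,-0.62,-0.26,0.3],[-0.23,-0.206,0.73,0.31,-0.695,-0.29,0.3],[-0.252,-0.229,0.805,0.342,-0.771,-0.322,0.3]]

```text
clock: 20.02
eef_pos: [0.5241, -0.0133, 0.0598]
ee_rot: [[-1.0, -0.001, 0.0], [-0.001, 1.0, 0.001], [-0.0, 0.001, -1.0]]
contact_force: [-0.0, -0.6, -0.9]
width: 0.455
grasp_force: 25.2
```

Emit:
servo_tool:
  steps:
    - [[0,0,0,0,0,-0.05,0.3],[0,0,0,0,0,-0.1,0.3],[0,0,0,0,0,-0.15,0.3],[0,0,0,0,0,-0.2,0.3],[0,0,0,0,0,-0.24,0.3],[0,0,0,0,0,-0.28,0.3],[0,0,0,0,0,-0.31,0.3],[0,0,0,0,0,-0.325,0.3],[0,0,0,0,0,-0.33,0.3],[0,0,0,0,0,-0.33,0.3]]

```text
clock: 20.85
eef_pos: [0.524, -0.0134, 0.0207]
ee_rot: [[-1.0, 0.002, 0.0], [0.002, 1.0, 0.001], [-0.0, 0.001, -1.0]]
contact_force: [0.1, -0.9, 0.1]
width: 0.456
grasp_force: 25.2
```

```bash
python3 - <<'E'
from h import *
s=sense();print(s['eef_pos'],s['ee_rot'],s['width'],s['grasp_force'],s['contact_force'],s['clock'])
c=grab('wrist','w6');im=c['pixels'];h=cv2.cvtColor(im,cv2.COLOR_RGB2HSV)
m=((h[...,0]>8)&(h[...,0]<24)&(h[...,1]>60)&(h[...,2]>90)).astype(np.uint8);m[:200]=0;m[:,:200]=0;m[:,360:]=0
k=max(cv2.findContours(m,cv2.RETR_EXTERNAL,cv2.CHAIN_APPROX_NONE)[0],key=cv2.contourArea);print(cv2.boundingRect(k))
E
```

```text
[ 0.524  -0.0134  0.0207] [[-1.      0.0015  0.0002]
 [ 0.0015  1.      0.0008]
 [-0.0002  0.0008 -1.    ]] 0.4557919075523626 25.18848806619644 [ 0.1074 -0.887   0.0773] 20.85
(231, 251, 97, 95)
```

View pics/w6.png

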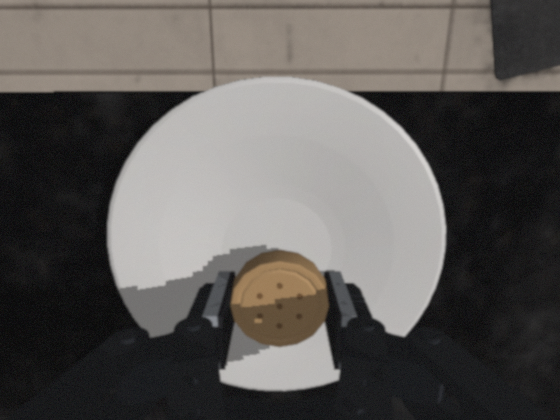

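The second biscuit hangs over the far saucer, level and centred at (280,300). The saucer's middle is about (277,233), and the rim is well clear of the biscuit. I'll lower it by feel in small steps.

Emit:
servo_tool:
  steps:
    - [[0,0,0,0,0,-0.003,0.3],[0,0,0,0,0,-0.006,0.3],[0,0,0,0,0,-0.009,0.3],[0,0,0,0,0,-0.012,0.3],[0,0,0,0,0,-0.015,0.3],[0,0,0,0,0,-0.018,0.3],[0,0,0,0,0,-0.021,0.3],[0,0,0,0,0,-0.024,0.3],[0,0,0,0,0,-0.027,0.3],[0,0,0,0,0,-0.027,0.3]]

```text
clock: 21.73
eef_pos: [0.5241, -0.0135, 0.0191]
ee_rot: [[-1.0, 0.002, 0.001], [0.002, 1.0, 0.0], [-0.001, 0.0, -1.0]]
contact_force: [-5.8, -1.6, 19.7]
width: 0.454
grasp_force: 35.9
```

Both biscuits met resistance at the same height, and extrapolating the force to zero gives a TCP of about 0.0197. So it is the fingertips touching, 14 mm ahead of the TCP. This biscuit is held a little high, so I'll release it slowly right at contact and take the squares shallower.

Emit:
servo_tool:
  steps:
    - [[0,0,0,0,0,0.01,0.3],[0,0,0,0,0,0.017,0.4],[0,0,0,0,0,0.017,0.445],[0,0,0,0,0,0.017,0.45],[0,0,0,0,0,0.017,0.453],[0,0,0,0,0,0.017,0.456],[0,0,0,0,0,0.017,0.459],[0,0,0,0,0,0.017,0.463],[0,0,0,0,0,0.017,0.467],[0,0,0,0,0,0.018,0.475]]

```text
clock: 22.57
eef_pos: [0.524, -0.0134, 0.0197]
ee_rot: [[-1.0, 0.001, 0.0], [0.001, 1.0, 0.001], [-0.0, 0.001, -1.0]]
contact_force: [-0.4, -0.2, -0.4]
width: 0.478
grasp_force: 0.0
```

```bash
python3 - <<'E'
from h import *
s=sense();print(s['eef_pos'],s['width'],s['grasp_force'],s['contact_force'],s['clock'])
c=grab('wrist');im=c['pixels'];h=cv2.cvtColor(im,cv2.COLOR_RGB2HSV)
m=((h[...,0]>8)&(h[...,0]<24)&(h[...,1]>60)&(h[...,2]>90)).astype(np.uint8);m[:200]=0;m[:,:200]=0;m[:,360:]=0
k=max(cv2.findContours(m,cv2.RETR_EXTERNAL,cv2.CHAIN_APPROX_NONE)[0],key=cv2.contourArea);print(cv2.boundingRect(k))
E
```

```text
[ 0.524  -0.0134  0.0197] 0.4784629167019227 0.0 [-0.3816 -0.2118 -0.3842] 22.5667
(233, 244, 92, 91)
```

The released biscuit's width fell from 97 to 92 px, so it had been held 6–7 mm too high. I'll back the next grasps off by 10 mm along the normal, so the tips stay above the underside. Returning to the chute.

Emit:
servo_tool:
  steps:
    - [[0,0,0,0,0,0.001,0.55],[0,0,0,0,0,0.001,0.62],[0,0,0,0,0,0.001,0.62],[0,0,0,0,0,0.03,0.62],[0,0,0,0,0,0.1,0.62],[0,0,0,-0.02,0,0.2,0.62],[0,0,0,-0.07,0,0.3,0.62],[0,0,0,-0.15,0,0.4,0.62],[0,0,0,-0.24,0,0.5,0.62],[0,0,0,-0.33,0,0.6,0.62]]

```text
clock: 23.45
eef_pos: [0.4841, -0.0134, 0.0934]
ee_rot: [[-1.0, 0.002, 0.001], [0.002, 1.0, 0.001], [-0.001, 0.001, -1.0]]
contact_force: [-0.3, -0.5, 0.4]
width: 0.619
grasp_force: 0.0
```

```bash
cat >> h.py <<'E'
FOOT=FOOT+.010*N;PRE=FOOT+.045*N
E
python3 - <<'E'
from h import *
s=sense();p=s['eef_pos'];R=s['ee_rot'];print(p,s['clock'],PRE)
plan(legs(p,R,PRE,RC,4))
c=grab('wrist');im=c['pixels'];h=cv2.cvtColor(im,cv2.COLOR_RGB2HSV)
m=((h[...,0]>8)&(h[...,0]<24)&(h[...,1]>60)&(h[...,2]>90)).astype(np.uint8);m[:180]=0
k=max(cv2.findContours(m,cv2.RETR_EXTERNAL,cv2.CHAIN_APPROX_NONE)[0],key=cv2.contourArea);(u,v),r=cv2.minEnclosingCircle(k)
print(u,v,r,onz(c,u,v,.017))
hi=(h[...,2]>120)&(h[...,1]<40);n,l,st,ce=cv2.connectedComponentsWithStats(hi.astype(np.uint8))
i=1+np.argmax(st[1:,4]);print(st[i])
E
```

```text
[ 0.4841 -0.0134  0.0934] 23.45 [0.5133 0.3513 0.0956]
[ 0.256  0.229 -0.811] [0.061 0.76  0.004] 
[ 0.256  0.229 -0.811] [0.061 0.76  0.004] 
[ 0.256  0.229 -0.811] [0.061 0.76  0.004] 
[ 0.256  0.229 -0.811] [0.061 0.76  0.004] 
278.7900390625 286.74151611328125 30.37370491027832 [ 0.5175 -0.0147  0.017 ]
[    0     0   560   134 60728]
```

Emit:
servo_tool:
  steps:
    - [[0.026,0.023,-0.08,0,0.08,0,0.7],[0.05,0.046,-0.16,0,0.15,0,0.7],[0.077,0.07,-0.24,0,0.23,0,0.7],[0.1,0.09,-0.32,0,0.3,0,0.7],[0.128,0.115,-0.41,0,0.38,0,0.7],[0.154,0.137,-0.49,0,0.46,0,0.7],[0.18,0.16,-0.57,0,0.53,0,0.7],[0.205,0.183,-0.65,0,0.61,0,0.7],[0.23,0.206,-0.73,0,0.68,0,0.7],[0.256,0.229,-0.811,0,0.76,0,0.7]]

```text
clock: 24.33
eef_pos: [0.4848, 0.0782, 0.0926]
ee_rot: [[-0.911, 0.403, -0.084], [0.388, 0.909, 0.148], [0.136, 0.103, -0.985]]
contact_force: [1.3, 1.0, 0.3]
width: 0.698
grasp_force: 0.0
```

Emit:
servo_tool:
  steps:
    - [[0.026,0.023,-0.08,0,0.08,0,0.7],[0.05,0.046,-0.16,0,0.15,0,0.7],[0.077,0.07,-0.24,0,0.23,0,0.7],[0.1,0.09,-0.32,0,0.3,0,0.7],[0.128,0.115,-0.41,0,0.38,0,0.7],[0.154,0.137,-0.49,0,0.46,0,0.7],[0.18,0.16,-0.57,0,0.53,0,0.7],[0.205,0.183,-0.65,0,0.61,0,0.7],[0.23,0.206,-0.73,0,0.68,0,0.7],[0.256,0.229,-0.811,0,0.76,0,0.7]]

```text
clock: 25.17
eef_pos: [0.4848, 0.1694, 0.0926]
ee_rot: [[-0.665, 0.74, -0.101], [0.685, 0.658, 0.313], [0.298, 0.138, -0.944]]
contact_force: [0.3, -0.0, -0.8]
width: 0.699
grasp_force: 0.0
```

Emit:
servo_tool:
  steps:
    - [[0.026,0.023,-0.08,0.01,0.08,0,0.7],[0.05,0.046,-0.16,0.02,0.15,0,0.7],[0.077,0.07,-0.24,0.03,0.23,0,0.7],[0.1,0.09,-0.32,0.04,0.3,0,0.7],[0.128,0.115,-0.41,0.05,0.38,0,0.7],[0.154,0.137,-0.49,0.06,0.46,0,0.7],[0.18,0.16,-0.57,0.07,0.53,0,0.7],[0.205,0.183,-0.65,0.08,0.61,0,0.7],[0.23,0.206,-0.73,0.09,0.68,0,0.7],[0.256,0.229,-0.811,0.1,0.76,0,0.7]]

```text
clock: 26.0
eef_pos: [0.4969, 0.2606, 0.0927]
ee_rot: [[-0.308, 0.95, -0.048], [0.836, 0.294, 0.463], [0.454, 0.102, -0.885]]
contact_force: [0.2, 0.4, 0.1]
width: 0.7
grasp_force: 0.0
```

Emit:
servo_tool:
  steps:
    - [[0.026,0.023,-0.08,0.015,0.08,0,0.7],[0.05,0.046,-0.16,0.03,0.15,0,0.7],[0.077,0.07,-0.24,0.045,0.23,0,0.7],[0.1,0.09,-0.32,0.06,0.3,0,0.7],[0.128,0.115,-0.41,0.07,0.38,0,0.7],[0.154,0.137,-0.49,0.085,0.46,0,0.7],[0.18,0.16,-0.57,0.1,0.53,0,0.7],[0.205,0.183,-0.65,0.11,0.61,0,0.7],[0.23,0.206,-0.73,0.13,0.68,0.01,0.7],[0.256,0.229,-0.811,0.144,0.76,0.016,0.7]]

```text
clock: 26.83
eef_pos: [0.5143, 0.3518, 0.0947]
ee_rot: [[0.092, 0.994, 0.066], [0.813, -0.113, 0.571], [0.575, 0.001, -0.818]]
contact_force: [-0.4, 0.1, -0.6]
width: 0.698
grasp_force: 0.0
```

```bash
python3 - <<'E'
from h import *
s=sense();print(s['eef_pos'],s['ee_rot'],s['width'],s['clock'])
plan([(FOOT,RC)])
c=grab('wrist','w7');im=c['pixels'];h=cv2.cvtColor(im,cv2.COLOR_RGB2HSV)
m=((h[...,0]>8)&(h[...,0]<24)&(h[...,1]>60)&(h[...,2]>90)).astype(np.uint8)
for dx in(-.02,0,.02): print(np.round(proj(c,FOOT-N*.016+N*.012+RC[:,0]*dx)),np.round(proj(c,FOOT-N*.004+RC[:,1]*dx)))
for v in range(180,310,8):
    w=np.where(m[v,200:360])[0]+200; print(v,(int(w.min()),int(w.max())) if len(w) else '',end=' ')
E
```

```text
[0.5143 0.3518 0.0947] [[ 0.0917  0.9936  0.0656]
 [ 0.8132 -0.1128  0.5709]
 [ 0.5747  0.001  -0.8184]] 0.6980737898947614 26.8333
[-0.002  0.002  0.003] [ 0.016  0.21  -0.3  ] 
[278. 288.] [241. 255.]
[278. 255.] [278. 255.]
[278. 220.] [315. 255.]
180 (251, 303) 188 (251, 303) 196 (251, 302) 204 (243, 312) 212 (239, 314) 220 (238, 315) 228 (239, 315) 236 (239, 314) 244 (239, 314) 252 (239, 314) 260 (239, 313) 268 (239, 314) 276 (240, 313) 284 (247, 307) 292  300  308
```

View pics/w7.png

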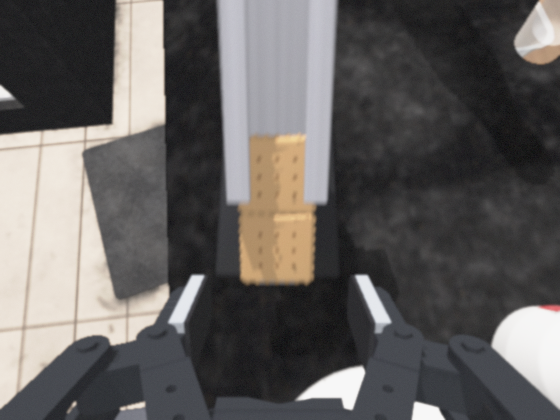

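The square biscuit is at the foot, square to the jaws, spanning u 239–315 and v 213–287, with the last one directly behind it. I've used all ten views, so from here I'll rely on numbers only.

Emit:
servo_tool:
  steps:
    - [[0,0,0,0,0.01,-0.015,0.7],[0,0,0,0,0.03,-0.04,0.7],[0,0,0,0,0.06,-0.085,0.7],[0,0,0,0.005,0.1,-0.14,0.7],[0,0,0,0.01,0.14,-0.2,0.7],[0,0,0,0.013,0.18,-0.25,0.7],[0,0,0,0.016,0.2,-0.28,0.7],[0,0,0,0.016,0.205,-0.295,0.7],[0,0,0,0.016,0.21,-0.3,0.7],[0,0,0,0.016,0.21,-0.3,0.7]]

```text
clock: 27.72
eef_pos: [0.5155, 0.3766, 0.0574]
ee_rot: [[0.091, 0.994, 0.063], [0.814, -0.111, 0.57], [0.573, -0.0, -0.819]]
contact_force: [0.8, 0.2, -0.7]
width: 0.697
grasp_force: 0.0
```

Emit:
servo_tool:
  steps:
    - [[0,0,0,0,0,0,0.6],[0,0,0,0,0,0,0.5],[0,0,0,0,0,0,0.4],[0,0,0,0,0,0,0.3],[0,0,0,0,0,0,0.3],[0,0,0,0,0,0,0.3],[0,0,0,0,0,0,0.3],[0,0,0,0,0,0,0.3],[0,0,0,0,0,0,0.3],[0,0,0,0,0,0,0.3]]

```text
clock: 28.55
eef_pos: [0.5159, 0.3764, 0.058]
ee_rot: [[0.091, 0.994, 0.065], [0.814, -0.111, 0.57], [0.574, 0.001, -0.819]]
contact_force: [-1.5, -3.6, 5.3]
width: 0.459
grasp_force: 25.8
```

Emit:
servo_tool:
  steps:
    - [[0,0,0,0,-0.01,0.015,0.3],[0,0,0,0,-0.02,0.03,0.3],[0,0,0,-0.005,-0.05,0.07,0.3],[0,0,0,-0.01,-0.09,0.13,0.3],[0,0,0,-0.015,-0.13,0.19,0.3],[0,0,0,-0.02,-0.17,0.24,0.3],[0,0,0,-0.022,-0.2,0.28,0.3],[0,0,0,-0.024,-0.21,0.3,0.3],[0,0,0,-0.024,-0.214,0.307,0.3],[0,0,0,-0.024,-0.214,0.307,0.3]]

```text
clock: 29.38
eef_pos: [0.5129, 0.3509, 0.0948]
ee_rot: [[0.09, 0.994, 0.064], [0.814, -0.111, 0.57], [0.574, 0.001, -0.819]]
contact_force: [0.8, 0.2, -0.2]
width: 0.458
grasp_force: 25.3
```

```bash
python3 - <<'E'
from h import *
s=sense();print(s['eef_pos'],s['ee_rot'],s['width'],s['grasp_force'],s['clock'])
c=grab('wrist');im=c['pixels'];h=cv2.cvtColor(im,cv2.COLOR_RGB2HSV)
m=((h[...,0]>8)&(h[...,0]<24)&(h[...,1]>60)&(h[...,2]>90)).astype(np.uint8)
for v in range(190,360,8):
    w=np.where(m[v,200:360])[0]+200; print(v,(int(w.min()),int(w.max())) if len(w) else '',end=' ')
A=S1-.025*H+.06*Z
plan(legs(np.array([.514,.3515,.0955]),RC,A,RD,2),[.514,.3515,.0955],RC);print(A)
# where saucers stand now
def white(c,u,v):
    im=c['pixels'].astype(int); m=((im.min(2)>150)).astype(np.uint8)
    n,l,st,ce=cv2.connectedComponentsWithStats(m); k=l[v,u]
    cs,_=cv2.findContours((l==k).astype(np.uint8),cv2.RETR_EXTERNAL,cv2.CHAIN_APPROX_NONE)
    hh=cv2.convexHull(max(cs,key=len)); print(st[k]); return cv2.fitEllipse(hh)
t=grab('top')
e=white(t,404,290);print(e,onz(t,*e[0],.012))
E
```

```text
[0.5129 0.3509 0.0948] [[ 0.0903  0.9938  0.0644]
 [ 0.8141 -0.1109  0.57  ]
 [ 0.5737  0.001  -0.8191]] 0.45791631799202825 25.31933158636093 29.3833
190  198  206  214 (244, 318) 222 (242, 319) 230 (242, 319) 238 (238, 320) 246 (231, 327) 254 (229, 329) 262 (230, 327) 270 (231, 327) 278 (232, 327) 286 (233, 325) 294 (233, 325) 302 (233, 326) 310 (234, 325) 318 (234, 324) 326 (233, 325) 334  342  350  358  [-0.607  0.068  0.   ] [ 0.18  -0.554 -0.148] 
[-0.607  0.068  0.   ] [ 0.18  -0.554 -0.148] 
[0.5572 0.2187 0.06  ]
[ 375  242  175   92 6617]
((463.85809326171875, 291.8240966796875), (87.99625396728516, 183.80393981933594), 109.64925384521484) [ 0.4519 -0.1591  0.012 ]
```

Emit:
servo_tool:
  steps:
    - [[-0.06,0.007,0,0.02,-0.055,0,0.3],[-0.12,0.014,0,0.04,-0.11,0,0.3],[-0.18,0.02,0,0.055,-0.165,0,0.3],[-0.24,0.027,0,0.075,-0.22,0,0.3],[-0.3,0.034,0,0.09,-0.28,0,0.3],[-0.365,0.04,0,0.11,-0.33,0,0.3],[-0.425,0.048,0,0.13,-0.39,0,0.3],[-0.485,0.055,0,0.145,-0.44,0,0.3],[-0.545,0.06,0,0.165,-0.5,0,0.3],[-0.607,0.068,0,0.18,-0.554,0,0.3]]

```text
clock: 30.32
eef_pos: [0.5341, 0.2843, 0.094]
ee_rot: [[0.105, 0.994, 0.033], [0.948, -0.11, 0.297], [0.299, -0.0, -0.954]]
contact_force: [-0.4, 0.6, -0.3]
width: 0.457
grasp_force: 25.3
```

Emit:
servo_tool:
  steps:
    - [[-0.06,0.007,0,0.02,-0.055,-0.02,0.3],[-0.12,0.014,0,0.04,-0.11,-0.05,0.3],[-0.18,0.02,0,0.055,-0.165,-0.08,0.3],[-0.24,0.027,0,0.075,-0.22,-0.11,0.3],[-0.3,0.034,0,0.09,-0.28,-0.14,0.3],[-0.365,0.04,0,0.11,-0.33,-0.17,0.3],[-0.425,0.048,0,0.13,-0.39,-0.2,0.3],[-0.485,0.055,0,0.145,-0.45,-0.23,0.3],[-0.545,0.06,0,0.165,-0.51,-0.26,0.3],[-0.607,0.068,0,0.187,-0.565,-0.29,0.3]]

```text
clock: 31.15
eef_pos: [0.5567, 0.216, 0.0592]
ee_rot: [[0.111, 0.994, -0.001], [0.994, -0.111, -0.003], [-0.003, -0.0, -1.0]]
contact_force: [0.8, 0.2, -0.3]
width: 0.457
grasp_force: 25.3
```

```bash
python3 - <<'E'
from h import *
s=sense();print(s['eef_pos'],s['ee_rot'],s['width'],s['grasp_force'],s['clock'])
c=grab('wrist','x1');im=c['pixels'];h=cv2.cvtColor(im,cv2.COLOR_RGB2HSV)
m=((h[...,0]>8)&(h[...,0]<24)&(h[...,1]>60)&(h[...,2]>90)).astype(np.uint8)
n,l,st,ce=cv2.connectedComponentsWithStats(m)
for q in st[1:]:
    if q[4]>300: print(q)
for v in range(100,360,8):
    w=np.where(m[v,180:400])[0]+180; print(v,(int(w.min()),int(w.max())) if len(w) else '',end=' ')
# near saucer from this view: white region's outline
hi=((h[...,2]>120)&(h[...,1]<50)).astype(np.uint8);hi[300:]=0
n,l,st,ce=cv2.connectedComponentsWithStats(hi)
for q in st[1:]:
    if q[4]>1500: print(q)
plan([(S1-.0265*H+.024*Z,RD)])
E
```

```text
[0.5567 0.216  0.0592] [[ 0.1106  0.9939 -0.0007]
 [ 0.9939 -0.1106 -0.0025]
 [-0.0026 -0.0004 -1.    ]] 0.4567538809364937 25.31970977783203 31.15
[ 241  124   80   82 5027]
[ 230  239   98   94 8442]
100  108  116  124 (279, 282) 132 (258, 303) 140 (250, 311) 148 (245, 316) 156 (243, 318) 164 (241, 319) 172 (242, 319) 180 (244, 317) 188 (249, 312) 196 (256, 305) 204 (273, 288) 212  220  228  236  244 (234, 323) 252 (231, 327) 260 (233, 325) 268 (231, 326) 276 (232, 327) 284 (233, 325) 292 (234, 326) 300 (234, 326) 308 (235, 324) 316 (235, 324) 324 (234, 325) 332 (265, 318) 340  348  356  [  443     0   117   129 12133]
[   0    5   52  212 5559]
[  146    62   277   238 42998]
[   0  197   67   59 2129]
[ 0.01  -0.003 -0.002] [ 0.001  0.012 -0.287]
```

```bash
python3 - <<'E'
from h import *
s=sense();c=grab('wrist')
e=onz(c,280.5,205,.018);print('round near edge, along H from S1',(e-S1)@H,'TCP',(s['eef_pos']-S1)@H)
print('round far edge',(onz(c,280.5,124,.008)-S1)@H)
l=onz(c,146,160,.012);r=onz(c,422,160,.012);print(l,r)
E
```

```text
round near edge, along H from S1 0.00204901513190719 TCP -0.027952080180156012
round far edge 0.0401753428258539
[0.497  0.2739 0.012 ] [0.6317 0.259  0.012 ]
```

Emit:
servo_tool:
  steps:
    - [[0,0,0,0,0,-0.04,0.3],[0,0,0,0,0,-0.08,0.3],[0,0,0,0,0,-0.12,0.3],[0,0,0,0,0,-0.16,0.3],[0,0,0,0,0,-0.2,0.3],[0,0,0,0,0,-0.24,0.3],[0.003,0,0,0,0,-0.26,0.3],[0.005,0,0,0,0,-0.275,0.3],[0.005,0,0,0,0,-0.28,0.3],[0.005,0,0,0,0,-0.28,0.3]]

```text
clock: 32.08
eef_pos: [0.5568, 0.2166, 0.026]
ee_rot: [[0.111, 0.994, -0.0], [0.994, -0.111, 0.003], [0.003, -0.0, -1.0]]
contact_force: [-1.0, 0.3, -0.7]
width: 0.46
grasp_force: 25.3
```

Emit:
servo_tool:
  steps:
    - [[0,0,0,0,0,-0.002,0.3],[0,0,0,0,0,-0.004,0.3],[0,0,0,0,0,-0.006,0.3],[0,0,0,0,0,-0.008,0.3],[0,0,0,0,0,-0.01,0.3],[0,0,0,0,0,-0.012,0.3],[0,0,0,0,0,-0.014,0.3],[0,0,0,0,0,-0.016,0.3],[0,0,0,0,0,-0.018,0.3],[0,0,0,0,0,-0.018,0.3]]

```text
clock: 32.92
eef_pos: [0.5567, 0.2166, 0.0238]
ee_rot: [[0.111, 0.994, -0.0], [0.994, -0.111, 0.002], [0.002, -0.0, -1.0]]
contact_force: [-0.4, 0.7, 0.4]
width: 0.464
grasp_force: 25.3
```

Emit:
servo_tool:
  steps:
    - [[0,0,0,0,0,-0.002,0.3],[0,0,0,0,0,-0.004,0.3],[0,0,0,0,0,-0.006,0.3],[0,0,0,0,0,-0.008,0.3],[0,0,0,0,0,-0.01,0.3],[0,0,0,0,0,-0.012,0.3],[0,0,0,0,0,-0.014,0.3],[0,0,0,0,0,-0.016,0.3],[0,0,0,0,0,-0.018,0.3],[0,0,0,0,0,-0.018,0.3]]

```text
clock: 33.75
eef_pos: [0.5568, 0.2167, 0.0219]
ee_rot: [[0.111, 0.994, 0.0], [0.994, -0.111, 0.003], [0.003, -0.0, -1.0]]
contact_force: [-0.4, -0.6, 2.2]
width: 0.458
grasp_force: 25.6
```

This time the biscuit itself has touched, 2 mm above the height where the tips would. I'll release it here.

Emit:
servo_tool:
  steps:
    - [[0,0,0,0,0,-0.002,0.3],[0,0,0,0,0,-0.002,0.4],[0,0,0,0,0,-0.002,0.45],[0,0,0,0,0,0,0.46],[0,0,0,0,0,0,0.48],[0,0,0,0,0,0,0.55],[0,0,0,0,0,0,0.62],[0,0,0,0,0,0.05,0.62],[0,0,0,0,0,0.18,0.62],[0,0,0,0,0,0.32,0.62]]

```text
clock: 34.58
eef_pos: [0.5561, 0.2162, 0.06]
ee_rot: [[0.111, 0.994, -0.002], [0.994, -0.111, 0.001], [0.001, -0.002, -1.0]]
contact_force: [0.5, -0.2, -0.6]
width: 0.621
grasp_force: 0.0
```

```bash
python3 - <<'E'
from h import *
s=sense();print(s['eef_pos'],s['clock'],s['contact_force'])
p=s['eef_pos'];R=s['ee_rot'];P=PRE-np.array([.0005,0,0])
plan(legs(p,R,P,RC,2));print(P)
c=grab('wrist','x2');im=c['pixels'];h=cv2.cvtColor(im,cv2.COLOR_RGB2HSV)
m=((h[...,0]>8)&(h[...,0]<24)&(h[...,1]>60)&(h[...,2]>90)).astype(np.uint8)
n,l,st,ce=cv2.connectedComponentsWithStats(m)
for q in st[1:]:
    if q[4]>300: print(q,[( (onz(c,q[0]+q[2]/2,v,.018)-S1)@H).round(4) for v in (q[1],q[1]+q[3])])
for v in range(208,330,10):
    w=np.where(m[v,180:400])[0]+180; print(v,(int(w.min()),int(w.max())) if len(w) else '',end=' ')
E
```

```text
[0.5561 0.2162 0.06  ] 34.5833 [ 0.4596 -0.2022 -0.6444]
[ 0.606 -0.07  -0.001] [-0.18   0.563  0.148] 
[ 0.606 -0.07  -0.001] [-0.18   0.563  0.148] 
[0.5128 0.3513 0.0956]
[ 241  123   81   82 5174] [np.float64(0.0418), np.float64(0.0022)]
[ 242  213   79   77 5623] [np.float64(-0.0019), np.float64(-0.0454)]
208  218 (244, 317) 228 (243, 319) 238 (243, 318) 248 (244, 318) 258 (244, 318) 268 (244, 318) 278 (245, 317) 288 (250, 314) 298  308  318  328
```

The third biscuit lies flat with a 4 mm gap. Going back for the last one.

Emit:
servo_tool:
  steps:
    - [[0.06,-0.007,0,-0.02,0.055,0.03,0.7],[0.12,-0.014,0,-0.04,0.11,0.06,0.7],[0.18,-0.02,0,-0.055,0.17,0.08,0.7],[0.24,-0.027,0,-0.07,0.225,0.11,0.7],[0.3,-0.035,0,-0.09,0.28,0.14,0.7],[0.365,-0.04,0,-0.11,0.34,0.16,0.7],[0.425,-0.05,0,-0.125,0.395,0.19,0.7],[0.485,-0.055,0,-0.145,0.45,0.21,0.7],[0.545,-0.063,0,-0.16,0.51,0.23,0.7],[0.606,-0.07,0,-0.18,0.563,0.25,0.7]]

```text
clock: 35.47
eef_pos: [0.5345, 0.2847, 0.0901]
ee_rot: [[0.106, 0.994, 0.034], [0.946, -0.111, 0.303], [0.305, 0.001, -0.952]]
contact_force: [0.0, 0.7, 0.6]
width: 0.7
grasp_force: 0.0
```

Emit:
servo_tool:
  steps:
    - [[0.06,-0.007,0,-0.02,0.055,0.005,0.7],[0.12,-0.014,0,-0.04,0.11,0.01,0.7],[0.18,-0.02,0,-0.055,0.17,0.015,0.7],[0.24,-0.027,0,-0.07,0.225,0.02,0.7],[0.3,-0.035,0,-0.09,0.28,0.025,0.7],[0.365,-0.04,0,-0.11,0.34,0.03,0.7],[0.425,-0.05,0,-0.125,0.395,0.035,0.7],[0.485,-0.055,0,-0.145,0.45,0.04,0.7],[0.545,-0.063,0,-0.16,0.51,0.043,0.7],[0.606,-0.07,0,-0.18,0.563,0.046,0.7]]

```text
clock: 36.3
eef_pos: [0.5131, 0.3519, 0.0958]
ee_rot: [[0.09, 0.994, 0.066], [0.812, -0.112, 0.573], [0.576, 0.002, -0.817]]
contact_force: [-0.1, -0.3, 0.6]
width: 0.699
grasp_force: 0.0
```

```bash
python3 - <<'E'
from h import *
s=sense();print(s['eef_pos'],s['ee_rot'],s['width'],s['clock'])
plan([(np.array([.5159,.3764,.0577]),RC)])
c=grab('wrist');im=c['pixels'];h=cv2.cvtColor(im,cv2.COLOR_RGB2HSV)
m=((h[...,0]>8)&(h[...,0]<24)&(h[...,1]>60)&(h[...,2]>90)).astype(np.uint8)
for v in range(180,310,8):
    w=np.where(m[v,200:360])[0]+200; print(v,(int(w.min()),int(w.max())) if len(w) else '',end=' ')
E
```

```text
[0.5131 0.3519 0.0958] [[ 0.0903  0.9937  0.0664]
 [ 0.8121 -0.1121  0.5726]
 [ 0.5765  0.0022 -0.8171]] 0.6993227950304425 36.3
[-0.007  0.005  0.001] [ 0.023  0.204 -0.317] 
180  188  196  204  212 (245, 314) 220 (241, 318) 228 (242, 317) 236 (242, 316) 244 (242, 317) 252 (242, 317) 260 (242, 317) 268 (242, 317) 276 (242, 316) 284 (249, 311) 292  300  308
```

Emit:
servo_tool:
  steps:
    - [[0,0,0,0,0.01,-0.015,0.7],[0,0,0,0,0.03,-0.04,0.7],[0,0,0,0.005,0.06,-0.09,0.7],[-0.002,0.002,0,0.01,0.1,-0.15,0.7],[-0.004,0.003,0,0.015,0.14,-0.21,0.7],[-0.006,0.004,0,0.018,0.17,-0.26,0.7],[-0.007,0.005,0,0.02,0.19,-0.29,0.7],[-0.007,0.005,0,0.022,0.2,-0.31,0.7],[-0.007,0.005,0,0.022,0.204,-0.315,0.7],[-0.007,0.005,0,0.022,0.204,-0.315,0.7]]

```text
clock: 37.18
eef_pos: [0.5161, 0.3763, 0.0576]
ee_rot: [[0.091, 0.994, 0.063], [0.815, -0.111, 0.568], [0.572, -0.0, -0.82]]
contact_force: [-0.2, 0.5, 0.2]
width: 0.703
grasp_force: 0.0
```

Emit:
servo_tool:
  steps:
    - [[0,0,0,0,0,0,0.6],[0,0,0,0,0,0,0.5],[0,0,0,0,0,0,0.4],[0,0,0,0,0,0,0.3],[0,0,0,0,0,0,0.3],[0,0,0,0,0,0,0.3],[0,0,0,0,0,0,0.3],[0,0,0,0,0,0,0.3],[0,0,0,0,0,0,0.3],[0,0,0,0,0,0,0.3]]

```text
clock: 38.02
eef_pos: [0.5165, 0.376, 0.0582]
ee_rot: [[0.091, 0.994, 0.064], [0.815, -0.112, 0.568], [0.572, 0.001, -0.82]]
contact_force: [-1.8, -3.4, 5.1]
width: 0.465
grasp_force: 25.8
```

Emit:
servo_tool:
  steps:
    - [[0,0,0,0,-0.01,0.015,0.3],[0,0,0,0,-0.02,0.03,0.3],[0,0,0,-0.005,-0.05,0.07,0.3],[0,0,0,-0.01,-0.09,0.13,0.3],[0,0,0,-0.015,-0.13,0.19,0.3],[0,0,0,-0.02,-0.17,0.24,0.3],[0,0,0,-0.022,-0.2,0.28,0.3],[0,0,0,-0.024,-0.21,0.3,0.3],[0,0,0,-0.024,-0.214,0.307,0.3],[0,0,0,-0.024,-0.214,0.307,0.3]]

```text
clock: 38.85
eef_pos: [0.5135, 0.3505, 0.0951]
ee_rot: [[0.091, 0.994, 0.064], [0.815, -0.111, 0.568], [0.572, 0.001, -0.82]]
contact_force: [-0.1, 0.3, -0.0]
width: 0.462
grasp_force: 25.3
```

```bash
python3 - <<'E'
from h import *
s=sense();print(s['eef_pos'],s['width'],s['grasp_force'],s['clock'])
p=s['eef_pos'];R=s['ee_rot']
plan(legs(p,R,np.array([.476,-.0135,.095]),RM,4))
c=grab('wrist');im=c['pixels'];h=cv2.cvtColor(im,cv2.COLOR_RGB2HSV)
m=((h[...,0]>8)&(h[...,0]<24)&(h[...,1]>60)&(h[...,2]>90)).astype(np.uint8)
n,l,st,ce=cv2.connectedComponentsWithStats(m)
for q in st[1:]:
    if q[4]>300: print(q)
E
```

```text
[0.5135 0.3505 0.0951] 0.4616204454833474 25.298108160495758 38.85
[-0.255 -0.228  0.812] [-0.078 -0.758 -0.   ] 
[-0.255 -0.228  0.812] [-0.078 -0.758 -0.   ] 
[-0.255 -0.228  0.812] [-0.078 -0.758 -0.   ] 
[-0.255 -0.228  0.812] [-0.078 -0.758 -0.   ] 
[525  44  35  19 459]
[ 229  236  101   96 8719]
```

Emit:
servo_tool:
  steps:
    - [[-0.026,-0.023,0.08,-0.008,-0.076,0.01,0.3],[-0.05,-0.046,0.16,-0.016,-0.15,0.02,0.3],[-0.077,-0.07,0.24,-0.023,-0.23,0.03,0.3],[-0.1,-0.09,0.32,-0.03,-0.3,0.04,0.3],[-0.128,-0.115,0.41,-0.04,-0.38,0.04,0.3],[-0.154,-0.137,0.49,-0.047,-0.455,0.04,0.3],[-0.18,-0.16,0.57,-0.055,-0.53,0.04,0.3],[-0.205,-0.183,0.65,-0.062,-0.61,0.04,0.3],[-0.23,-0.206,0.73,-0.07,-0.68,0.04,0.3],[-0.255,-0.228,0.812,-0.078,-0.758,0.04,0.3]]

```text
clock: 39.73
eef_pos: [0.5036, 0.2595, 0.0991]
ee_rot: [[-0.311, 0.949, -0.051], [0.836, 0.299, 0.46], [0.452, 0.1, -0.886]]
contact_force: [-0.1, -0.0, 0.0]
width: 0.462
grasp_force: 25.3
```

Emit:
servo_tool:
  steps:
    - [[-0.026,-0.023,0.08,-0.008,-0.076,0,0.3],[-0.05,-0.046,0.16,-0.016,-0.15,0,0.3],[-0.077,-0.07,0.24,-0.023,-0.23,0,0.3],[-0.1,-0.09,0.32,-0.03,-0.3,0,0.3],[-0.128,-0.115,0.41,-0.04,-0.38,0,0.3],[-0.154,-0.137,0.49,-0.047,-0.455,0,0.3],[-0.18,-0.16,0.57,-0.055,-0.53,0,0.3],[-0.205,-0.183,0.65,-0.062,-0.61,0,0.3],[-0.23,-0.206,0.73,-0.07,-0.68,0,0.3],[-0.255,-0.228,0.812,-0.078,-0.758,0,0.3]]

```text
clock: 40.57
eef_pos: [0.4943, 0.1686, 0.0991]
ee_rot: [[-0.668, 0.737, -0.104], [0.682, 0.662, 0.31], [0.297, 0.136, -0.945]]
contact_force: [0.6, -0.1, -0.7]
width: 0.455
grasp_force: 25.3
```

Emit:
servo_tool:
  steps:
    - [[-0.026,-0.023,0.08,-0.008,-0.076,0,0.3],[-0.05,-0.046,0.16,-0.016,-0.15,0,0.3],[-0.077,-0.07,0.24,-0.023,-0.23,0,0.3],[-0.1,-0.09,0.32,-0.03,-0.3,0,0.3],[-0.128,-0.115,0.41,-0.04,-0.38,0,0.3],[-0.154,-0.137,0.49,-0.047,-0.455,0,0.3],[-0.18,-0.16,0.57,-0.055,-0.53,0,0.3],[-0.205,-0.183,0.65,-0.062,-0.61,0,0.3],[-0.23,-0.206,0.73,-0.07,-0.68,0,0.3],[-0.255,-0.228,0.812,-0.078,-0.758,0,0.3]]

```text
clock: 41.4
eef_pos: [0.485, 0.0777, 0.0991]
ee_rot: [[-0.913, 0.398, -0.086], [0.384, 0.912, 0.146], [0.136, 0.1, -0.986]]
contact_force: [0.8, -0.1, -0.1]
width: 0.456
grasp_force: 25.3
```

Emit:
servo_tool:
  steps:
    - [[-0.026,-0.023,0.08,-0.008,-0.076,-0.01,0.3],[-0.05,-0.046,0.16,-0.016,-0.15,-0.03,0.3],[-0.077,-0.07,0.24,-0.023,-0.23,-0.06,0.3],[-0.1,-0.09,0.32,-0.03,-0.3,-0.09,0.3],[-0.128,-0.115,0.41,-0.04,-0.38,-0.12,0.3],[-0.154,-0.137,0.49,-0.047,-0.455,-0.16,0.3],[-0.18,-0.16,0.57,-0.055,-0.53,-0.2,0.3],[-0.205,-0.183,0.65,-0.062,-0.61,-0.24,0.3],[-0.23,-0.206,0.73,-0.07,-0.68,-0.28,0.3],[-0.255,-0.228,0.812,-0.078,-0.758,-0.3,0.3]]

```text
clock: 42.23
eef_pos: [0.4754, -0.0132, 0.0627]
ee_rot: [[-1.0, -0.002, -0.001], [-0.002, 1.0, 0.0], [0.001, 0.0, -1.0]]
contact_force: [0.5, -0.5, 0.1]
width: 0.461
grasp_force: 25.3
```

```bash
python3 - <<'E'
from h import *
s=sense();p=s['eef_pos'];R=s['ee_rot'];print(p,R,s['width'],s['grasp_force'],s['clock'])
c=grab('wrist','x3');im=c['pixels'];h=cv2.cvtColor(im,cv2.COLOR_RGB2HSV)
m=((h[...,0]>8)&(h[...,0]<24)&(h[...,1]>60)&(h[...,2]>90)).astype(np.uint8)
n,l,st,ce=cv2.connectedComponentsWithStats(m)
for q in st[1:]:
    if q[4]>300: print(q,[onz(c,q[0]+q[2]/2,v,.018)[:2] for v in(q[1],q[1]+q[3])])
hi=((h[...,2]>95)&(h[...,1]<50)).astype(np.uint8)
for v in range(60,330,20):
    w=np.where(hi[v])[0];print(v,(int(w.min()),int(w.max()),onz(c,w.min(),v,.012)[:2],onz(c,w.max(),v,.012)[:2]) if len(w) else '')
t=grab('top');e=t['pixels'].astype(int).min(2)>140
sub=np.zeros_like(e);sub[232:310,367:440]=e[232:310,367:440]
ys,xs=np.where(sub);print(xs.min(),xs.max(),ys.min(),ys.max())
E
```

```text
[ 0.4754 -0.0132  0.0627] [[-1.     -0.0021 -0.0012]
 [-0.0021  1.      0.    ]
 [ 0.0012  0.     -1.    ]] 0.4610077310761195 25.290783047676086 42.2333
[ 448  139  112   26 1547] [array([0.4118, 0.0932]), array([0.4242, 0.0957])]
[ 230  238   99  122 9862] [array([ 0.4626, -0.014 ]), array([ 0.5394, -0.0139])]
60 (0, 480, array([ 0.3768, -0.1438]), array([0.3764, 0.0788]))
80 (0, 482, array([ 0.3855, -0.1459]), array([0.3851, 0.0812]))
100 (0, 559, array([ 0.3944, -0.148 ]), array([0.394 , 0.1197]))
120 (0, 559, array([ 0.4037, -0.1502]), array([0.4032, 0.1219]))
140 (281, 290, array([ 0.413 , -0.0134]), array([ 0.413 , -0.0089]))
160 (277, 295, array([ 0.4229, -0.0154]), array([ 0.4229, -0.0063]))
180 
200 (205, 343, array([ 0.4438, -0.0529]), array([0.4436, 0.0191]))
220 (180, 369, array([ 0.4548, -0.0669]), array([0.4546, 0.0335]))
240 (165, 385, array([ 0.4662, -0.076 ]), array([0.466 , 0.0431]))
260 (156, 394, array([ 0.478 , -0.0821]), array([0.4778, 0.0491]))
280 (151, 399, array([ 0.4903, -0.0862]), array([0.49  , 0.0532]))
300 (151, 399, array([ 0.5031, -0.0876]), array([0.5028, 0.0545]))
320 (155, 395, array([ 0.5163, -0.0867]), array([0.5161, 0.0536]))
367 431 241 309
```

The far saucer's centre is (0.505, −0.0165), so it hasn't moved. Its round biscuit is at x≈0.5195. I'll lay the square one with a gap of about 4–5 mm.

Emit:
servo_tool:
  steps:
    - [[0,0,0,0.003,-0.002,-0.04,0.3],[0,0,0,0.006,-0.004,-0.08,0.3],[0,0,0,0.01,-0.006,-0.12,0.3],[0,0,0,0.012,-0.008,-0.16,0.3],[0,0,0,0.012,-0.01,-0.2,0.3],[0,0,0,0.012,-0.01,-0.24,0.3],[0,0,0,0.012,-0.01,-0.28,0.3],[0,0,0,0.012,-0.01,-0.3,0.3],[0,0,0,0.012,-0.01,-0.314,0.3],[0,0,0,0.012,-0.01,-0.32,0.3]]

```text
clock: 43.17
eef_pos: [0.4772, -0.0145, 0.0248]
ee_rot: [[-1.0, 0.001, -0.001], [0.001, 1.0, 0.0], [0.001, 0.0, -1.0]]
contact_force: [-0.7, 0.0, 0.4]
width: 0.461
grasp_force: 25.3
```

Emit:
servo_tool:
  steps:
    - [[0,0,0,0,0,-0.002,0.3],[0,0,0,0,0,-0.004,0.3],[0,0,0,0,0,-0.006,0.3],[0,0,0,0,0,-0.008,0.3],[0,0,0,0,0,-0.01,0.3],[0,0,0,0,0,-0.012,0.3],[0,0,0,0,0,-0.014,0.3],[0,0,0,0,0,-0.016,0.3],[0,0,0,0,0,-0.018,0.3],[0,0,0,0,0,-0.018,0.3]]

```text
clock: 44.0
eef_pos: [0.4773, -0.0145, 0.0229]
ee_rot: [[-1.0, 0.001, -0.001], [0.001, 1.0, 0.0], [0.001, 0.0, -1.0]]
contact_force: [-0.2, -0.1, -0.0]
width: 0.461
grasp_force: 25.3
```

Emit:
servo_tool:
  steps:
    - [[0,0,0,0,0,-0.002,0.3],[0,0,0,0,0,-0.003,0.3],[0,0,0,0,0,-0.005,0.3],[0,0,0,0,0,-0.006,0.3],[0,0,0,0,0,-0.008,0.3],[0,0,0,0,0,-0.009,0.3],[0,0,0,0,0,-0.011,0.3],[0,0,0,0,0,-0.012,0.3],[0,0,0,0,0,-0.012,0.3],[0,0,0,0,0,-0.012,0.3]]

```text
clock: 44.83
eef_pos: [0.4773, -0.0145, 0.0222]
ee_rot: [[-1.0, 0.001, -0.0], [0.001, 1.0, -0.0], [0.0, -0.0, -1.0]]
contact_force: [-2.6, -0.2, 11.0]
width: 0.458
grasp_force: 26.5
```

It touched at 0.0222. I'll ease the press a little, then release and lift.

Emit:
servo_tool:
  steps:
    - [[0,0,0,0,0,0.003,0.3],[0,0,0,0,0,0.004,0.4],[0,0,0,0,0,0.004,0.45],[0,0,0,0,0,0.004,0.465],[0,0,0,0,0,0.004,0.48],[0,0,0,0,0,0.004,0.55],[0,0,0,0,0,0.005,0.62],[0,0,0,0,0,0.05,0.62],[0,0,0,0,0,0.18,0.62],[0,0,0,0,0,0.32,0.62]]

```text
clock: 45.67
eef_pos: [0.4765, -0.0144, 0.0599]
ee_rot: [[-1.0, 0.001, -0.003], [0.001, 1.0, 0.0], [0.003, 0.0, -1.0]]
contact_force: [0.2, -0.2, 0.1]
width: 0.619
grasp_force: 0.0
```

Emit:
servo_tool:
  steps:
    - [[0,0,0,-0.1,0,0.1,0.62],[0,0,0,-0.2,0,0.2,0.62],[0,0,0,-0.3,0,0.3,0.62],[0,0,0,-0.4,0,0.4,0.62],[0,0,0,-0.5,0,0.5,0.62],[0,0,0,-0.5,0,0.6,0.62],[0,0,0,-0.5,0,0.7,0.62],[0,0,0,-0.5,0,0.8,0.62],[0,0,0,-0.5,0,0.9,0.62],[0,0,0,-0.5,0,0.9,0.62]]

```text
clock: 46.5
eef_pos: [0.4185, -0.0144, 0.1701]
ee_rot: [[-1.0, 0.001, 0.003], [0.001, 1.0, 0.0], [-0.003, 0.0, -1.0]]
contact_force: [0.0, 0.1, 1.4]
width: 0.62
grasp_force: 0.0
```

```bash
python3 - <<'E'
from h import *
s=sense();print(s['eef_pos'],s['clock'],s['contact_force'])
for name in('wrist','top'):
    c=grab(name,'y'+name);h=cv2.cvtColor(c['pixels'],cv2.COLOR_RGB2HSV)
    m=((h[...,0]>8)&(h[...,0]<24)&(h[...,1]>60)&(h[...,2]>90)).astype(np.uint8)
    if name=='top': m[:220]=0;m[290:]=0
    n,l,st,ce=cv2.connectedComponentsWithStats(m)
    for i,q in enumerate(st[1:],1):
        if q[4]>(300 if name=='wrist' else 60): print(name,q,onz(c,*ce[i],.017)[:2],[onz(c,q[0]+q[2]/2,v,.018)[0].round(4) for v in(q[1],q[1]+q[3])])
E
```

```text
[ 0.4185 -0.0144  0.1701] 46.5 [0.0281 0.1491 1.427 ]
wrist [ 411  153  149   58 4029] [0.3903 0.163 ] [np.float64(0.3766), np.float64(0.4241)]
wrist [ 256  241   47   44 1905] [ 0.4708 -0.0156] [np.float64(0.4505), np.float64(0.4924)]
wrist [ 260  289   42   41 1381] [ 0.5174 -0.0146] [np.float64(0.4963), np.float64(0.5391)]
wrist [ 499  322   61   42 2033] [0.5536 0.2199] [np.float64(0.5307), np.float64(0.5776)]
top [283 239  16  15 193] [0.5632 0.2671] [np.float64(0.5807), np.float64(0.5435)]
top [301 240  17  17 253] [0.5582 0.2215] [np.float64(0.5783), np.float64(0.5362)]
top [396 256  16  15 200] [ 0.5218 -0.0119] [np.float64(0.5393), np.float64(0.5025)]
top [396 275  17  15 251] [ 0.4755 -0.0124] [np.float64(0.4927), np.float64(0.4561)]
```

```bash
python3 -c "
from rig import job
print(job.hand_in())"
```

```text
the job is handed in; nothing more can be done
None
```

I handed the job in at about 46.5 s: each saucer has one round and one square biscuit, dealt in the order asked, side by side with a gap of about 4 mm. The two round ones were gripped too deep and fell about 5 mm and 7 mm on release, while the squares were laid down in contact.

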